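# Step heel blocks under the centring pointer

## Task

The carrier of the centring fixture is clamped: flip its cam lever over to the right to free it, then lay every wooden heel block on the bench, dimple up, flat in a trough of its own along the trough. When all are loaded, slide the carrier by its knob so that the pointer stands right over the dimple of each block in turn, pausing a second at each, from the shortest block to the longest. Leave the longest block's dimple under the pointer, with all blocks still in their troughs, flip the lever fully back to clamp the carrier, and do not disturb the tin, bowl and tool on the bench.

Things in the scene. Friction and masses are not known exactly. Their poses are not given: they have to be found in the camera images.
- block_a: D-shaped beech heel block, 58 mm long, 44 mm wide, 32 mm high: a bar with one square end and one end rounded to a 22 mm radius; mass about 93 g. Origin: centre of its underside (mid-length); x runs along its length towards the rounded end, z up. May be absent (None from the start).
- block_a_dimple (a point): centre of the dark round dimple, 12 mm across, in the top of the 58 mm block, 7 mm from mid-length towards the rounded end (22 mm from its tip)
- block_b: D-shaped beech heel block, 76 mm long, 44 mm wide, 32 mm high: a bar with one square end and one end rounded to a 22 mm radius; mass about 122 g. Origin: centre of its underside (mid-length); x runs along its length towards the rounded end, z up. May be absent (None from the start).
- block_b_dimple (a point): centre of the dark round dimple, 12 mm across, in the top of the 76 mm block, 16 mm from mid-length towards the rounded end (22 mm from its tip)
- block_c: D-shaped beech heel block, 94 mm long, 44 mm wide, 32 mm high: a bar with one square end and one end rounded to a 22 mm radius; mass about 150 g. Origin: centre of its underside (mid-length); x runs along its length towards the rounded end, z up. May be absent (None from the start).
- block_c_dimple (a point): centre of the dark round dimple, 12 mm across, in the top of the 94 mm block, 25 mm from mid-length towards the rounded end (22 mm from its tip)
- block_d: D-shaped beech heel block, 112 mm long, 44 mm wide, 32 mm high: a bar with one square end and one end rounded to a 22 mm radius; mass about 179 g. Origin: centre of its underside (mid-length); x runs along its length towards the rounded end, z up. Always there.
- block_d_dimple (a point): centre of the dark round dimple, 12 mm across, in the top of the 112 mm block, 34 mm from mid-length towards the rounded end (22 mm from its tip)
- pointer_tip (a point): tip of the fixed needle, 100 mm above the bench, which hangs from a slim overhead arm (16 mm wide, underside 204 mm above the bench) that comes from a column beyond; the arm ends 8 mm on the robot's side of the needle. The tip clears the top of a block in the carrier by 23 mm. Site axes: x away from the robot, y left, along the two slides (the whole fixture may be yawed a few degrees).
- trough0 (a point): centre of the floor of the carrier's rightmost trough of four (seen from the robot), 45 mm above the bench; the trough is 124 mm long (x) and 50 mm wide (y), its floor 6 mm below the lands around it; neighbouring troughs are 85 mm apart. Axes as the slides: x away from the robot, y left.
- trough1 (a point): centre of the floor of the carrier's second from right trough of four (seen from the robot), 45 mm above the bench; the trough is 124 mm long (x) and 50 mm wide (y), its floor 6 mm below the lands around it; neighbouring troughs are 85 mm apart. Axes as the slides: x away from the robot, y left.
- trough2 (a point): centre of the floor of the carrier's third from right trough of four (seen from the robot), 45 mm above the bench; the trough is 124 mm long (x) and 50 mm wide (y), its floor 6 mm below the lands around it; neighbouring troughs are 85 mm apart. Axes as the slides: x away from the robot, y left.
- trough3 (a point): centre of the floor of the carrier's leftmost trough of four (seen from the robot), 45 mm above the bench; the trough is 124 mm long (x) and 50 mm wide (y), its floor 6 mm below the lands around it; neighbouring troughs are 85 mm apart. Axes as the slides: x away from the robot, y left.
- knob_top (a point): top centre of the carrier's round black push knob, upright, 32 mm in diameter, its grip 60 to 102 mm above the bench, at the carrier's near edge, 105 mm nearer the robot than the trough centres and 100 mm left of the carrier's middle (which lies halfway between trough1 and trough2). Each slide drags with about 8 N when free
- lever_tip (a point): tip of the cam lever, a black-gripped stick 17 mm thick that stands on the carrier's near edge, 120 mm to the right of the knob; the tip is 76 mm from the pivot
- lever_pivot (a point): pivot of the cam lever, 60 mm above the bench; its axis runs along x, so the lever swings sideways (left-right)
- cam_lever (a joint): cam lever angle, rad: 0 clamped (leans 0.25 rad to the left of upright, against its stop), 0.9 free (leans 0.65 rad to the right, against its stop). It takes 2 to 4 N at the tip and stays where it is left; the last 0.1 rad before 0 presses a brake pad on the ground plate, which holds both slides against about 30 N
- saddle (a joint): position of the slide along x, m: 0 nearest the robot, 0.18 farthest away; at 0 the trough centres are 130 mm short of the pointer
- carrier (a joint): position of the slide along y, m: -0.14 far right, +0.14 far left; at 0 the middle of the carrier, halfway between trough1 and trough2, is in line with the pointer
- fixture: ground plate, 440 mm (x) by 340 mm (y) and 12 mm thick, that carries slides and pointer; fixed to the bench; origin on the bench, 60 mm nearer the robot than the needle. The carrier's plate is 200 mm (x) by 340 mm (y), top 45 mm above the bench
- glue_tin: bystander: tin, 76 mm across, 110 mm high; origin at the centre of its underside
- plaster_bowl: bystander: white bowl, 120 mm across, 55 mm high; origin at the centre of its underside
- rasp: bystander: red-handled tool lying on the bench, 240 mm long; origin about mid-length
Mind the look-alikes: they are no part of the job. Leave any blue look-alike of the block_b alone.

How it is judged:
On the way, in this order (a step that is already met when the one before it is completed fails the run):
1. the cam lever is flipped over to the right, so that the carrier is free (lever beyond 0.7 rad) (value of joint cam_lever above 0.7 rad), for 0.2 s.
2. all the blocks present lie flat in troughs of the carrier (y of block_a in the frame of trough1 between -0.1 and 0.185 m and x of block_a in the frame of trough1 between -0.045 and 0.045 m and z of block_a in the frame of trough1 between -0.005 and 0.003 m and angle between the x axis of each of block_a, block_b, block_c, block_d and the x axis of trough1, either way round below 0.15 rad and y of block_b in the frame of trough1 between -0.1 and 0.185 m and x of block_b in the frame of trough1 between -0.045 and 0.045 m and z of block_b in the frame of trough1 between -0.005 and 0.003 m and y of block_c in the frame of trough1 between -0.1 and 0.185 m and x of block_c in the frame of trough1 between -0.045 and 0.045 m and z of block_c in the frame of trough1 between -0.005 and 0.003 m and y of block_d in the frame of trough1 between -0.1 and 0.185 m and x of block_d in the frame of trough1 between -0.045 and 0.045 m and z of block_d in the frame of trough1 between -0.005 and 0.003 m), for 0.3 s.
3. the dimple of the 58 mm block, lying in its trough, is held within 5 mm of plumb under the pointer for 0.5 s (horizontal distance between block_a_dimple and pointer_tip below 0.005 m and y of block_a in the frame of trough1 between -0.1 and 0.185 m and x of block_a in the frame of trough1 between -0.045 and 0.045 m and z of block_a in the frame of trough1 between -0.005 and 0.003 m and angle between the x axis of block_a and the x axis of trough1, either way round below 0.15 rad), for 0.5 s.
4. the dimple of the 76 mm block, lying in its trough, is held within 5 mm of plumb under the pointer for 0.5 s (horizontal distance between block_b_dimple and pointer_tip below 0.005 m and y of block_b in the frame of trough1 between -0.1 and 0.185 m and x of block_b in the frame of trough1 between -0.045 and 0.045 m and z of block_b in the frame of trough1 between -0.005 and 0.003 m and angle between the x axis of block_b and the x axis of trough1, either way round below 0.15 rad), for 0.5 s.
5. the dimple of the 94 mm block, lying in its trough, is held within 5 mm of plumb under the pointer for 0.5 s (horizontal distance between block_c_dimple and pointer_tip below 0.005 m and y of block_c in the frame of trough1 between -0.1 and 0.185 m and x of block_c in the frame of trough1 between -0.045 and 0.045 m and z of block_c in the frame of trough1 between -0.005 and 0.003 m and angle between the x axis of block_c and the x axis of trough1, either way round below 0.15 rad), for 0.5 s.
6. the dimple of the 112 mm block, lying in its trough, is held within 5 mm of plumb under the pointer for 0.5 s (horizontal distance between block_d_dimple and pointer_tip below 0.005 m and y of block_d in the frame of trough1 between -0.1 and 0.185 m and x of block_d in the frame of trough1 between -0.045 and 0.045 m and z of block_d in the frame of trough1 between -0.005 and 0.003 m and angle between the x axis of block_d and the x axis of trough1, either way round below 0.15 rad), for 0.5 s.
At the end, for the whole second after the job is handed in: the lever is back at the clamped stop (below 0.1 rad), the 112 mm block's dimple is within 5 mm of plumb under the pointer, every block lies still, dimple up, along a trough (underside within 3 mm of its floor, 45 mm of its centre lengthwise, 0.15 rad) (all of step 6 and value of joint cam_lever below 0.1 rad and y of block_a in the frame of trough1 between -0.1 and 0.185 m and x of block_a in the frame of trough1 between -0.045 and 0.045 m and z of block_a in the frame of trough1 between -0.005 and 0.003 m and angle between the x axis of each of block_a, block_b, block_c and the x axis of trough1, either way round below 0.15 rad and y of block_b in the frame of trough1 between -0.1 and 0.185 m and x of block_b in the frame of trough1 between -0.045 and 0.045 m and z of block_b in the frame of trough1 between -0.005 and 0.003 m and y of block_c in the frame of trough1 between -0.1 and 0.185 m and x of block_c in the frame of trough1 between -0.045 and 0.045 m and z of block_c in the frame of trough1 between -0.005 and 0.003 m and linear speed of each of block_a, block_b, block_c, block_d below 0.02 m/s); the robot touches nothing.
It fails at once if the tin is moved more than 30 mm (distance of glue_tin from where it was at the start of the episode above 0.03 m).
It fails at once if the bowl is moved more than 30 mm (distance of plaster_bowl from where it was at the start of the episode above 0.03 m).
It fails at once if the red-handled tool is moved more than 30 mm (distance of rasp from where it was at the start of the episode above 0.03 m).
Of block_a, block_b, block_c only 2 to 3 are there at a start; the rules pass over those that are not, and their reading is None.
At some moment in a run one of block_a, block_b, block_c, block_d may be knocked a few centimetres aside while the robot is not near it.
Once in a run the grip may slacken for a moment while it holds something.
It also fails if it takes over 192 s, if anything falls off the work surface, if the arm or the gripper's body presses on something with over 40 N, if the wrist force passes 120 N, or if a joint passes its speed limit or range.

## Robot

A 7-joint arm with a two-finger parallel gripper is mounted at the origin on the work surface. World frame = base frame: x ahead of the robot, y to its left, z up, the work surface at z = 0. Lengths are in m, angles in rad, forces in N, time in s.
With the tool pointing down it reaches from about 0.425 to 0.875 m from the base axis. Payload 4.7 kg.
Tool frame: the origin (TCP) lies between the finger pads; the fingertips stand 19 mm ahead of it and the grasp point (between the pads) is the TCP (ctrl.tip_extent is the distance from the TCP to the fingertips, in m); z points along the fingers, y is the line along which they close (so a half turn about z gives the same grasp; the last joint's range is limited). The gripper opens to 87 mm and grips with 3 to 60 N. Pads are 19 mm wide; open, the fingers measure 117 mm over their backs; the gripper's body (75 mm by 190 mm) begins 51 mm behind the grasp point.
Start: joints at [1.334, 0.321, -0.07, 1.45, 0.023, 1.371, -0.057], TCP at [0.161, -0.63, 0.242] pointing down, gripper open.
Joint ranges: [-2.86, 2.86], [-0.3, 2.09], [-1.38, 1.24], [0.06, 2.45], [-1.56, 4.7], [0.09, 2.05], [-2.69, 2.69]. Speed limits (rad/s): [2.57, 2.57, 3.14, 3.14, 3.14, 3.14, 3.14].

## Interface

Orientations are given as a rotation vector (axis times angle).
In Python, from bench import ctrl gives the robot as it stands.
- The arm moves only by the shell command python3 -m crank 'ROWS' [OPENING] [FORCE]. ROWS is JSON, a list of rows, each an object of numbers: "tx", "ty", "tz": the shift along the tool's x, y, z in mm; "turn": the turn about the tool's z in units of 5 degrees (1.0 is 5 degrees). In form: [{"tx": .., "ty": .., "tz": .., "turn": ..}, ...]. A call has 1 to 5 rows; each row is the pose to reach, as a shift and turn from the pose commanded when the call began, along the tool's axes at that moment; what a row does not reach only later rows make up. A row lasts 1/8 s, in which the tool goes at most 62.5 mm and 10.7 degrees, less where a joint would pass 70% of its speed; a pose out of reach is approached as far as the arm can. A call with a gripper value outside its range is refused whole. OPENING is the finger opening in mm, from 0 to 87, set as the call begins (- or left out, the last holds). The fingers move at their own pace and stop on an object; FORCE is the grip in N (left out, the last holds). Time passes only in rows, so rows that repeat a pose let the fingers close. It gives the time, the measured TCP pose, the force, the opening and the grip force at its end, in the units of the state.
- ctrl.get_state(): the state, without advancing time (a new reading comes with each control period).
- ctrl.get_image(name): name is "side" or "top"; returns (picture, depth): 420x560x3 uint8, red, green, blue; 420x560 float32, m along the optical axis (not along the pixel's ray), 0 where there is no reading.
- ctrl.camera_model(name): a dict with "intrinsics" (3x3 intrinsics, pixels), "dist_coeffs" ([k1, k2, p1, p2, k3] as OpenCV has them; the pictures are not rectified), "origin" and "orientation" of the camera in the world. Camera axes: x right, y down, z forward; pixel columns grow to the right and rows downward; lengths in m; the calibration is good to about 2 mm. A picture is of the moment at which its call begins. camera_model takes no time and is no camera call.
- ctrl.close_job(): hands the job in; it is judged then, once.
Trained networks look in the newest picture that a camera, given by its name, has taken for a name from the list of things; names that differ only in an ending like _2 or _b are one class to them, and where a whole thing is asked for, a point or a joint stands for the part that bears it (a point fixed in the world has none). Each returns a list of dicts, best first, with "confidence" (0 to 1); they miss things now and then, are a little off and sometimes report something else, mostly with a low value. They report only what shows in the picture. A call takes as long as a camera call. They do not tell look-alikes from the thing itself.
- ctrl.recognise(camera, query): "xyz" ([x, y, z] in m, in world coordinates, good to about 4 mm: the middle of the surface that is visible of it).
- ctrl.mark_of(camera, query): "xyz" ([x, y, z] in m, in world coordinates, good to about 4 mm: a listed point, or the origin of a listed thing).
The state is a dict: "time": time; "joint_positions": joint angles; "qd": joint speeds; "joint_torque": joint torques, N m; "position": TCP position; "tool_rot": TCP orientation; "ft_force": force on the tool from outside, world axes, zero at the start; "torque": the same for the moment, N m; "grip_width": opening from 0.0 (shut) to 1.0 (fully open); "grip_force": force on a finger pad.
Only numpy, scipy, OpenCV 4.12 (cv2) and the standard library are available. Lean on these libraries where they do the work, as an engineer would, in place of code of your own. Each camera call takes 0.05 s, during which the arm holds its last target. There are 200 camera calls.

## Working session

There is one attempt and no reset: what is moved stays moved. The work goes in short steps, Python scripts to look and compute and a shell command to move; the robot and the scene stay as the last step left them, time stands still between calls to the robot, and variables do not carry over. Pictures are saved under pics/ and viewed, at most 14 in all, crops included, and the job is handed in when it is done.

```bash
ls; mkdir -p pics; cat > h.py <<'E'
import numpy as np, cv2
from bench import ctrl
from scipy.spatial.transform import Rotation as R
def cam(n):
    m=ctrl.camera_model(n); K=np.array(m["intrinsics"]);D=np.array(m["dist_coeffs"]);o=np.array(m["origin"]);q=np.array(m["orientation"])
    Rm=q if q.shape==(3,3) else R.from_rotvec(q).as_matrix()
    return K,D,o,Rm
def cloud(n,dep):
    K,D,o,Rm=cam(n); h,w=dep.shape
    u,v=np.meshgrid(np.arange(w),np.arange(h))
    p=cv2.undistortPoints(np.stack([u,v],-1).reshape(-1,1,2).astype(np.float64),K,D).reshape(h,w,2)
    P=np.concatenate([p*dep[...,None],dep[...,None]],-1)
    return P@Rm.T+o
def ray(n,uv,z):
    K,D,o,Rm=cam(n)
    p=cv2.undistortPoints(np.array(uv,float).reshape(-1,1,2),K,D).reshape(-1,2)
    d=np.c_[p,np.ones(len(p))]@Rm.T
    return o+d*((z-o[2])/d[:,2])[:,None]
def proj(n,P):
    K,D,o,Rm=cam(n)
    return cv2.projectPoints(((np.atleast_2d(P)-o)@Rm).astype(float),np.zeros(3),np.zeros(3),K,D)[0].reshape(-1,2)
E
python3 - <<'E'
from h import *
for n in("side","top"):
    im,d=ctrl.get_image(n); cv2.imwrite(f"pics/{n}0.png",im[...,::-1]); np.save(f"{n}0.npy",d); np.save(f"{n}0i.npy",im)
    print(n,ctrl.camera_model(n))
    for q in ["block_a","block_d","pointer_tip","trough0","trough3","knob_top","lever_tip","lever_pivot","fixture","glue_tin","plaster_bowl","rasp"]:
        print(q,[(np.round(r["xyz"],3).tolist(),round(r["confidence"],2)) for r in ctrl.mark_of(n,q)])
s=ctrl.get_state();print(s)
E
```

```text
pics
side {'intrinsics': array([[538.31011471,   0.        , 277.87739774],
       [  0.        , 538.31011471, 209.45112798],
       [  0.        ,   0.        ,   1.        ]]), 'dist_coeffs': array([-0.13393181,  0.        ,  0.        ,  0.        ,  0.        ]), 'origin': array([ 0.39068542, -1.25977929,  0.96392828]), 'orientation': array([-2.1731932 ,  0.07015884, -0.05579931])}
block_a [([0.435, -0.236, 0.004], 0.96), ([0.367, -0.349, 0.003], 0.68), ([0.467, -0.548, -0.001], 0.59), ([0.465, -0.416, -0.005], 0.57)]
block_d [([0.435, -0.236, 0.004], 0.96), ([0.367, -0.349, 0.003], 0.68), ([0.467, -0.548, -0.001], 0.59), ([0.465, -0.416, -0.005], 0.57)]
pointer_tip [([0.673, 0.086, 0.103], 0.78)]
trough0 [([0.594, 0.282, 0.045], 0.83), ([0.592, 0.198, 0.046], 0.78), ([0.592, 0.117, 0.046], 0.76), ([0.597, 0.028, 0.045], 0.55)]
trough3 [([0.594, 0.282, 0.045], 0.83), ([0.592, 0.198, 0.046], 0.78), ([0.592, 0.117, 0.046], 0.76), ([0.597, 0.028, 0.045], 0.55)]
knob_top [([0.488, 0.253, 0.102], 0.71)]
lever_tip [([0.489, 0.152, 0.137], 0.58)]
lever_pivot [([0.489, 0.136, 0.059], 0.
[... 1645 characters left out ...]
ime': 1.3, 'joint_positions': array([ 1.33410436,  0.32100911, -0.07010865,  1.45054171,  0.0225638 ,
        1.37079001, -0.0568839 ]), 'qd': array([-0.00190357, -0.00126685,  0.00060527, -0.0015056 ,  0.00143708,
        0.00052338, -0.00225136]), 'joint_torque': array([ 7.86495748e-04, -4.91101456e+01, -4.02683169e-01, -3.12770641e+01,
       -6.37357822e-02,  3.35538550e-02,  2.86501404e-05]), 'position': array([ 0.16130522, -0.62966911,  0.24155969]), 'tool_rot': array([ 3.11688043e+00,  3.92964472e-01, -4.00412641e-06]), 'ft_force': array([-0.08010269,  0.99620211, -0.37783409]), 'torque': array([0.01855003, 0.02168463, 0.02473914]), 'grip_force': 0.0, 'grip_width': 1.0011335682678562}
```

View pics/top0.png

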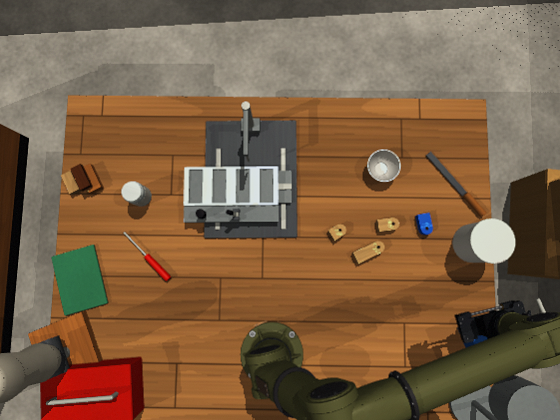

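View pics/side0.png

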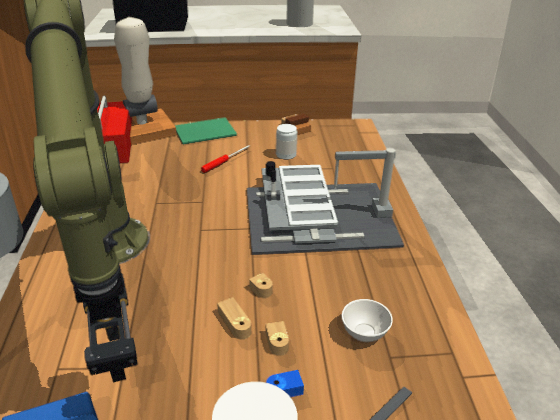

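The top view shows three wooden D-blocks at (337,232), (387,225) and (368,252). There is a blue look-alike at (425,223), and two-tone brown pieces at (80,178). The fixture is around (240,185), with its knob at (201,214) and lever at (234,214). The side view shows the same blocks at (262,285), (277,335) and (235,318), with the blue one at (287,384). I'll measure the blocks next and enlarge the candidates.

```bash
cat >> h.py <<'E'
def blocks(ims,verbose=True):
    """wooden blocks: top-face footprints from clouds. returns list (cx,cy,yaw,len,wid,dimple)"""
    out=[]
    for n,(im,d) in ims.items():
        P=cloud(n,d)
        m=(d>0)&(P[...,2]>0.024)&(P[...,2]<0.040)&(P[...,0]>0.25)&(P[...,0]<0.8)&(P[...,1]>-0.75)&(P[...,1]<-0.12)
        k,l,st,ce=cv2.connectedComponentsWithStats(m.astype(np.uint8))
        for i in range(1,k):
            if st[i,4]<40: continue
            q=P[l==i]; c=im[l==i].mean(0)
            (cx,cy),(a,b),ang=cv2.minAreaRect((q[:,:2]*1000).astype(np.float32))
            if a<b: a,b,ang=b,a,ang+90
            # dimple: dark px
            g=im[l==i].astype(float).sum(1); dk=q[g<0.62*np.median(g)]
            dm=np.median(dk[:,:2],0)*1000 if len(dk) else None
            out.append((n,cx,cy,a,b,ang))
            if verbose: print(n,"px",ce[i].round(),"c",round(cx,1),round(cy,1),"LxW",round(a,1),round(b,1),"ang",round((ang+90)%180-90,1),"rgb",c.round(),"z",q[:,2].mean().round(4),"dim",dm,len(dk))
    return out
E
python3 - <<'E'
from h import *
ims={n:(np.load(n+"0i.npy"),np.load(n+"0.npy")) for n in("side","top")}
blocks(ims)
a=cv2.resize(ims["side"][0][260:410,200:330],None,fx=3.5,fy=3.5,interpolation=2)
b=cv2.resize(ims["top"][0][155:205,50:120],None,fx=4.5,fy=4.5)
c=np.zeros((max(a.shape[0],b.shape[0]),a.shape[1]+b.shape[1],3),np.uint8);c[:a.shape[0],:a.shape[1]]=a;c[:b.shape[0],a.shape[1]:]=b
cv2.imwrite("pics/crop1.png",c[...,::-1])
E
```

```text
side px [261. 282.] c 435.3 -232.1 LxW 60.8 47.6 ang -56.8 rgb [199. 161. 103.] z 0.0305 dim [ 431.397481   -249.07333385] 48
side px [235. 315.] c 366.6 -344.6 LxW 112.9 47.0 ang -63.5 rgb [210. 170. 108.] z 0.0316 dim [ 372.84523051 -378.37626093] 52
side px [367. 314.] c 680.8 -371.1 LxW 102.6 67.2 ang -15.9 rgb [182. 180. 169.] z 0.0315 dim None 0
side px [277. 334.] c 462.5 -413.2 LxW 81.4 44.7 ang -81.7 rgb [208. 171. 110.] z 0.0311 dim [ 460.31655817 -440.42103487] 64
side px [364. 337.] c 664.6 -433.3 LxW 90.6 29.4 ang -12.6 rgb [104. 101.  94.] z 0.0334 dim None 0
side px [287. 380.] c 468.2 -546.2 LxW 72.8 47.2 ang 11.3 rgb [ 39. 103. 210.] z 0.0311 dim [ 470.40405714 -562.46192032] 40
top px [385. 164.] c 673.2 -393.9 LxW 102.6 97.8 ang 46.1 rgb [124. 120. 111.] z 0.0314 dim None 0
top px [477. 207.] c 528.0 -733.6 LxW 44.6 18.5 ang 47.4 rgb [125.  70.  29.] z 0.0267 dim [ 521.62003125 -726.94771981] 1
top px [424. 223.] c 465.0 -543.2 LxW 75.3 47.5 ang 9.5 rgb [ 29.  78. 172.] z 0.0318 dim [ 453.65649762 -523.26282349] 30
top px [387. 224.] c 461.4 -410.3 LxW 77.0 43.7 ang -82.4 rgb [178. 138.  79.] z 0.032 dim [ 462.65056786 -385.07327632] 22
top px [338. 232.] c 434.5 -232.0 LxW 57.1 43.4 ang -56.0 rgb [179. 140.  80.] z 0.0318 dim [ 428.17099119 -238.43952025] 10
top px [459. 244.] c 393.2 -669.1 LxW 125.9 47.0 ang 8.5 rgb [83. 80. 74.] z 0.032 dim None 0
top px [368. 252.] c 364.5 -340.9 LxW 111.8 43.9 ang -63.2 rgb [178. 136.  78.] z 0.032 dim [ 376.11298913 -369.89793978] 13
```

View pics/crop1.png

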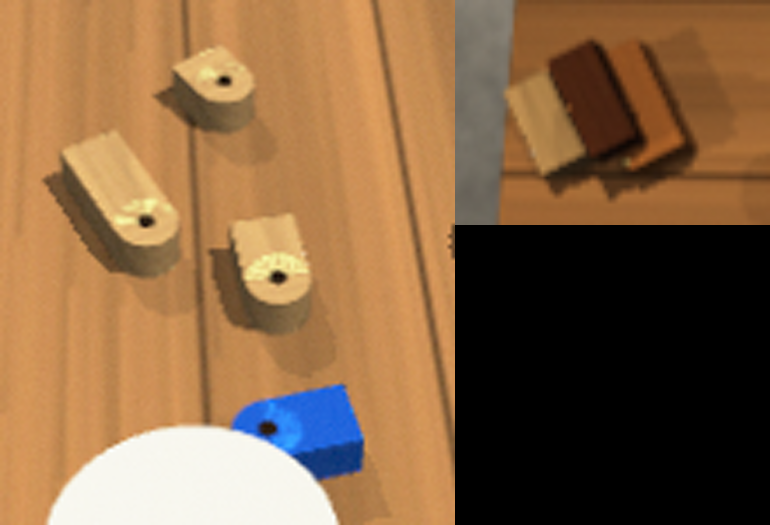

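Three wooden blocks are present: a (58 mm) at side pixel (262,283), b (76 mm) at (277,334) and d (112 mm) at (235,315). Their measured lengths and beech colour fit, and c is absent. The thing at (287,380) is the blue look-alike, and the brown pieces at top pixel (80,178) are plain swatches, so I'll leave all of those. First move: towards the lever, with the gripper closed.

```bash
python3 -m crank '[{"tx":58,"ty":-15,"tz":0,"turn":0.5},{"tx":116,"ty":-35,"tz":0,"turn":1.2},{"tx":175,"ty":-55,"tz":0,"turn":1.9},{"tx":230,"ty":-80,"tz":0,"turn":2.6},{"tx":280,"ty":-115,"tz":0,"turn":2.6}]' 0 20
python3 - <<'E'
from h import *
s=ctrl.get_state();print(s["position"],R.from_rotvec(s["tool_rot"]).as_matrix().round(3))
d=np.load("top0.npy");P=cloud("top",d)
# carrier land/plate and ground plate edges -> yaw via minAreaRect
for lo,hi,nm in((0.042,0.056,"carrier"),(0.008,0.016,"ground")):
    m=(d>0)&(P[...,2]>lo)&(P[...,2]<hi)&(abs(P[...,0]-.61)<.3)&(abs(P[...,1]-.1)<.3)
    q=P[m][:,:2]; print(nm,cv2.minAreaRect((q*1000).astype(np.float32)),m.sum())
E
```

```text
time: 1.92
position: [0.4058, -0.4475, 0.2416]
tool_rot: [3.141, 0.037, 0.001]
ft_force: [0.5, 0.2, 0.3]
grip_width: 0.517
grip_force: 0.0
[ 0.40575385 -0.44752553  0.24159226] [[ 1.     0.024  0.001]
 [ 0.024 -1.    -0.001]
 [ 0.001  0.001 -1.   ]]
carrier ((652.3421020507812, 140.5153045654297), (382.4856262207031, 372.14495849609375), 0.8060347437858582) 4441
ground ((608.5155639648438, 99.39445495605469), (596.3984985351562, 597.3238525390625), 0.42497286200523376) 4342
```

```bash
python3 -m crank '[{"tx":16,"ty":-60,"tz":0,"turn":0},{"tx":32,"ty":-120,"tz":0,"turn":0},{"tx":48,"ty":-180,"tz":0,"turn":0},{"tx":60,"ty":-240,"tz":0,"turn":0},{"tx":72,"ty":-300,"tz":0,"turn":0}]' && python3 -m crank '[{"tx":8,"ty":-60,"tz":0,"turn":0},{"tx":14,"ty":-120,"tz":0,"turn":0},{"tx":20,"ty":-180,"tz":0,"turn":0},{"tx":24,"ty":-240,"tz":0,"turn":0},{"tx":24,"ty":-300,"tz":0,"turn":0}]' && python3 -m crank '[{"tx":0,"ty":-42,"tz":0,"turn":0},{"tx":0,"ty":-42,"tz":0,"turn":0},{"tx":0,"ty":-42,"tz":60,"turn":0},{"tx":0,"ty":-42,"tz":60,"turn":0}]'; python3 - <<'E'
from h import *
for n in("top",):
    im,d=ctrl.get_image(n)
    for q in ["knob_top","lever_tip","lever_pivot"]:
        print(q,[(np.round(r["xyz"],3).tolist(),round(r["confidence"],2)) for r in ctrl.mark_of(n,q)])
E
```

```text
time: 2.55
position: [0.469, -0.1452, 0.2419]
tool_rot: [3.141, 0.038, 0.001]
ft_force: [0.7, 0.1, -0.3]
grip_width: 0.021
grip_force: 0.0
time: 3.18
position: [0.4857, 0.1551, 0.2419]
tool_rot: [3.141, 0.037, 0.002]
ft_force: [0.9, -0.2, -0.5]
grip_width: 0.006
grip_force: 0.0
time: 3.68
position: [0.4819, 0.1926, 0.1779]
tool_rot: [3.138, 0.036, -0.013]
ft_force: [-0.3, -0.7, -0.0]
grip_width: 0.004
grip_force: 0.0
knob_top [([0.553, 0.493, 0.004], 0.51), ([0.672, -0.393, -0.0], 0.33), ([0.611, 0.095, 0.002], 0.25)]
lever_tip []
lever_pivot [([0.486, 0.134, 0.06], 0.62), ([0.672, -0.395, 0.002], 0.41)]
```

```bash
python3 -m crank '[{"tx":2,"ty":0,"tz":30,"turn":0},{"tx":2,"ty":0,"tz":62,"turn":0},{"tx":2,"ty":0,"tz":62,"turn":0},{"tx":2,"ty":20,"tz":62,"turn":0}]' && python3 -m crank '[{"tx":0,"ty":15,"tz":0,"turn":0},{"tx":0,"ty":30,"tz":0,"turn":0},{"tx":0,"ty":42,"tz":0,"turn":0},{"tx":0,"ty":52,"tz":0,"turn":0},{"tx":0,"ty":52,"tz":0,"turn":0}]'
```

```text
time: 4.38
position: [0.4882, 0.1773, 0.1219]
tool_rot: [-3.139, -0.042, -0.005]
ft_force: [-0.0, -0.9, 0.3]
grip_width: 0.007
grip_force: 0.0
time: 5.0
position: [0.4881, 0.1217, 0.1192]
tool_rot: [3.14, 0.035, -0.002]
ft_force: [-0.3, 0.0, -0.7]
grip_width: 0.003
grip_force: 0.0
```

```bash
python3 -m crank '[{"tx":0,"ty":4,"tz":0,"turn":0},{"tx":0,"ty":7,"tz":0,"turn":0}]'; python3 -m crank '[{"tx":0,"ty":4,"tz":0,"turn":0},{"tx":0,"ty":7,"tz":0,"turn":0}]';  python3 - <<'E'
from h import *
im,d=ctrl.get_image("side"); print([(np.round(r["xyz"],3).tolist(),round(r["confidence"],2)) for r in ctrl.mark_of("side","lever_tip")])
cv2.imwrite("pics/s1.png",cv2.resize(im[130:270,200:400],None,fx=4,fy=4,interpolation=2)[...,::-1])
E
```

```text
time: 5.25
position: [0.4879, 0.1196, 0.1195]
tool_rot: [-3.137, -0.041, 0.001]
ft_force: [-0.4, 8.6, -0.3]
grip_width: 0.005
grip_force: 3.3
time: 5.5
position: [0.4881, 0.113, 0.1195]
tool_rot: [-3.137, -0.042, 0.001]
ft_force: [-1.0, 8.2, 0.5]
grip_width: 0.007
grip_force: 3.4
[([0.49, 0.08, 0.122], 0.46)]
```

View pics/s1.png

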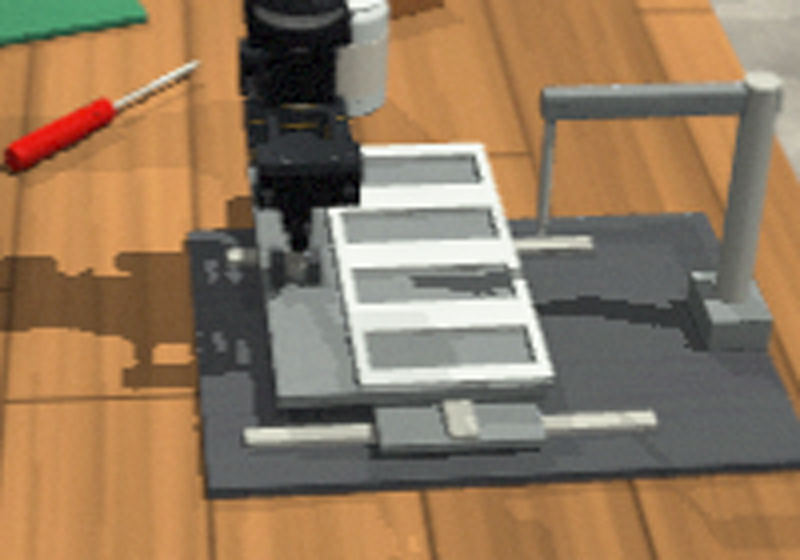

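The lever is over at its free stop: the force plateaus at about 8 N and the tip reads (0.49, 0.08, 0.122). Next I'll back off and go to block a.

```bash
python3 -m crank '[{"tx":0,"ty":-15,"tz":0,"turn":0},{"tx":0,"ty":-15,"tz":-60,"turn":0},{"tx":-3,"ty":30,"tz":-100,"turn":1},{"tx":-15,"ty":85,"tz":-115,"turn":3},{"tx":-25,"ty":145,"tz":-115,"turn":5}]' 70 && python3 -m crank '[{"tx":0,"ty":0,"tz":0,"turn":2},{"tx":0,"ty":0,"tz":0,"turn":4},{"tx":0,"ty":0,"tz":0,"turn":6},{"tx":0,"ty":0,"tz":0,"turn":6.7},{"tx":0,"ty":0,"tz":0,"turn":6.7}]' ; python3 - <<'E'
from h import *
ims={n:ctrl.get_image(n) for n in("top","side")}
blocks(ims)
for n in ims:
  for q in("trough0","knob_top","lever_tip","pointer_tip"):
    print(n,q,[(np.round(r["xyz"],3).tolist(),round(r["confidence"],2)) for r in ctrl.mark_of(n,q)])
s=ctrl.get_state();print(s["position"],s["joint_positions"],R.from_rotvec(s["tool_rot"]).as_matrix().round(3))
E
```

```text
time: 6.22
position: [0.4675, -0.0374, 0.2362]
tool_rot: [3.072, -0.649, 0.005]
ft_force: [1.2, 0.0, -0.2]
grip_width: 0.485
grip_force: 0.0
time: 6.85
position: [0.4668, -0.0361, 0.2342]
tool_rot: [2.759, -1.5, -0.001]
ft_force: [-0.5, 0.2, -0.6]
grip_width: 0.806
grip_force: 0.0
top px [385. 163.] c 677.4 -393.8 LxW 101.0 91.9 ang 77.0 rgb [116. 112. 103.] z 0.0312 dim None 0
top px [473. 202.] c 543.1 -724.3 LxW 87.3 22.7 ang 41.1 rgb [111.  62.  26.] z 0.0269 dim [ 552.72680434 -703.16464933] 14
top px [424. 223.] c 464.8 -542.8 LxW 75.2 44.9 ang 10.9 rgb [ 31.  81. 178.] z 0.0314 dim [ 451.89298778 -526.0262961 ] 28
top px [387. 224.] c 461.2 -410.2 LxW 77.8 43.5 ang -81.6 rgb [182. 142.  82.] z 0.032 dim [ 462.85249361 -392.419458  ] 21
top px [338. 232.] c 434.4 -232.9 LxW 57.3 43.5 ang -58.7 rgb [183. 143.  82.] z 0.0319 dim [ 427.98966878 -238.03259672] 10
top px [458. 245.] c 392.3 -663.4 LxW 115.3 37.0 ang 8.1 rgb [69. 67. 62.] z 0.0317 dim None 0
top px [368. 252.] c 364.2 -340.3 LxW 113.2 44.3 ang -63.2 rgb [181. 139.  80.] z 0.0322 dim [ 355.56310985 -299.09442179] 16
s
[... 810 characters left out ...]
.594, 0.274, 0.042], 0.6)]
top knob_top [([0.466, -0.413, -0.003], 0.33)]
top lever_tip [([0.492, 0.083, 0.123], 0.43)]
top pointer_tip [([0.674, 0.086, 0.101], 0.95)]
side trough0 [([0.594, 0.109, 0.045], 0.86), ([0.591, 0.19, 0.043], 0.82), ([0.595, 0.276, 0.044], 0.78), ([0.596, 0.018, 0.048], 0.73)]
side knob_top [([0.49, 0.25, 0.101], 0.87), ([0.49, 0.078, 0.124], 0.44)]
side lever_tip [([0.488, 0.076, 0.126], 0.4)]
side pointer_tip [([0.675, 0.087, 0.1], 0.64), ([0.443, -0.237, 0.032], 0.6)]
[ 0.46710988 -0.03618412  0.23451308] [ 0.65257541 -0.0478457  -0.60714717  1.87210341 -0.02811259  1.30898146
 -2.51449323] [[ 0.543 -0.84  -0.   ]
 [-0.84  -0.543 -0.   ]
 [ 0.     0.    -1.   ]]
```

```bash
cat >> h.py <<'E'
def to(x,y,z,yaw):
    s=ctrl.get_state();p=s["position"];M=R.from_rotvec(s["tool_rot"]).as_matrix()
    d=M.T@(np.array([x,y,z])-p)*1000; cy=np.degrees(np.arctan2(M[1,0],M[0,0]))
    print("move tx ty tz",d.round(1),"turn",round((cy-yaw)/5,2),"| yaw",round(cy,1),"j",s["joint_positions"].round(2),"p",p.round(4),"F",s["ft_force"].round(1),"grip",round(s["grip_width"]*87,1),s["grip_force"],"t",s["time"])
E
python3 -m crank '[{"tx":40,"ty":38,"tz":20,"turn":0},{"tx":80,"ty":75,"tz":50,"turn":0},{"tx":120,"ty":112,"tz":80,"turn":0},{"tx":142,"ty":134,"tz":120,"turn":0},{"tx":142,"ty":134,"tz":150,"turn":0}]'; python3 -c "
from h import *
to(.432,-.228,.028,-57.5)"
```

```text
time: 7.98
position: [0.43, -0.2312, 0.0829]
tool_rot: [2.754, -1.509, -0.002]
ft_force: [0.1, 1.2, 0.5]
grip_width: 0.806
grip_force: 0.0
move tx ty tz [-1.5 -3.5 54.9] turn 0.01 | yaw -57.4 j [ 0.82  0.15 -0.41  2.01  0.07  1.   -2.19] p [ 0.43   -0.2312  0.0829] F [0.1 1.2 0.5] grip 70.2 0.0 t 7.975
```

```bash
python3 -m crank '[{"tx":-1,"ty":-3,"tz":30,"turn":0},{"tx":-1,"ty":-3,"tz":54,"turn":0},{"tx":-1,"ty":-3,"tz":54,"turn":0}]' && python3 -m crank '[{"tx":0,"ty":0,"tz":0,"turn":0},{"tx":0,"ty":0,"tz":0,"turn":0},{"tx":0,"ty":0,"tz":0,"turn":0},{"tx":0,"ty":0,"tz":0,"turn":0},{"tx":0,"ty":0,"tz":0,"turn":0}]' 30 30; python3 -c "
from h import *
to(.432,-.228,.170,0)"
```

```text
time: 8.35
position: [0.4321, -0.2249, 0.0289]
tool_rot: [-2.759, 1.502, 0.007]
ft_force: [0.2, -0.2, 1.0]
grip_width: 0.807
grip_force: 0.0
time: 8.98
position: [0.434, -0.2261, 0.0313]
tool_rot: [2.759, -1.502, 0.002]
ft_force: [-1.7, -0.6, 6.4]
grip_width: 0.502
grip_force: 30.0
move tx ty tz [   0.7    2.7 -138.7] turn -11.43 | yaw -57.1 j [ 0.8   0.23 -0.41  2.05  0.12  0.89 -2.24] p [ 0.434  -0.2261  0.0313] F [-1.7 -0.6  6.4] grip 43.7 29.981608986854553 t 8.975
```

```bash
python3 -m crank '[{"tx":0,"ty":0,"tz":-40,"turn":0},{"tx":0,"ty":0,"tz":-90,"turn":0},{"tx":-15,"ty":-35,"tz":-130,"turn":-2},{"tx":-40,"ty":-85,"tz":-140,"turn":-4},{"tx":-63,"ty":-135,"tz":-140,"turn":-6}]' && python3 -c "
from h import *
to(.588,.0205,.170,1)"
```

```text
time: 9.6
position: [0.5141, -0.0985, 0.1719]
tool_rot: [3.055, -0.73, 0.005]
ft_force: [0.7, 0.4, -1.4]
grip_width: 0.505
grip_force: 30.0
move tx ty tz [  12.1 -139.5    1.9] turn -5.57 | yaw -26.9 j [ 0.68  0.13 -0.58  1.84  0.08  1.19 -1.97] p [ 0.5141 -0.0985  0.1719] F [ 0.7  0.4 -1.4] grip 43.9 29.975523054599762 t 9.6
```

```bash
python3 -m crank '[{"tx":4,"ty":-45,"tz":0,"turn":-2},{"tx":8,"ty":-90,"tz":0,"turn":-4},{"tx":12,"ty":-139,"tz":0,"turn":-5.5},{"tx":12,"ty":-139,"tz":0,"turn":-5.5},{"tx":12,"ty":-139,"tz":0,"turn":-5.5}]' && python3 - <<'E'
from h import *
to(.5885,.0205,.078,.9)
n="side";im,d=ctrl.get_image(n)
for q in("trough0","block_a"): print(q,[(np.round(r["xyz"],3).tolist(),round(r["confidence"],2)) for r in ctrl.mark_of(n,q)])
cv2.imwrite("pics/s2.png",cv2.resize(im[130:270,220:400],None,fx=4,fy=4,interpolation=2)[...,::-1])
E
```

```text
time: 10.22
position: [0.5863, 0.0182, 0.1698]
tool_rot: [3.141, 0.009, -0.002]
ft_force: [0.5, -0.2, -0.5]
grip_width: 0.505
grip_force: 30.0
move tx ty tz [ 2.3 -2.3 91.8] turn -0.11 | yaw 0.3 j [ 0.51  0.31 -0.69  1.69  0.21  1.23 -1.8 ] p [0.5863 0.0182 0.1698] F [ 0.5 -0.2 -0.5] grip 43.9 29.980491399765015 t 10.225
trough0 [([0.596, 0.019, 0.046], 0.87), ([0.589, 0.192, 0.047], 0.85), ([0.595, 0.275, 0.043], 0.76), ([0.676, -0.394, 0.004], 0.57), ([0.592, 0.109, 0.047], 0.56), ([0.465, -0.417, -0.001], 0.35)]
block_a [([0.363, -0.346, 0.002], 0.95), ([0.464, -0.548, 0.002], 0.76), ([0.466, -0.417, 0.002], 0.71), ([0.592, 0.016, 0.138], 0.65)]
```

View pics/s2.png

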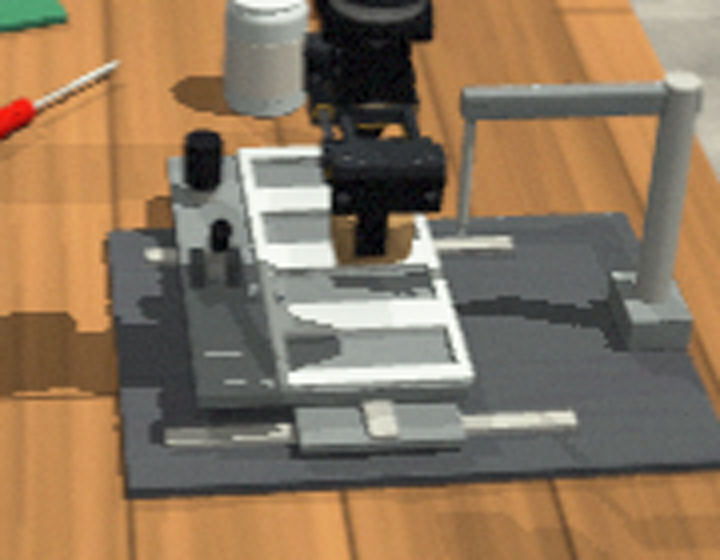

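The view shows block a held upright in the gripper above the carrier, with the rounded end away from the robot, the knob at (203,160) and the lever leaning right at (220,240). I'll lower it into trough0.

```bash
python3 -m crank '[{"tx":2,"ty":-2,"tz":40,"turn":-0.1},{"tx":2,"ty":-2,"tz":78,"turn":-0.1},{"tx":2,"ty":-2,"tz":84,"turn":-0.1},{"tx":2,"ty":-2,"tz":90,"turn":-0.1},{"tx":2,"ty":-2,"tz":93,"turn":-0.1}]'; python3 -m crank '[{"tx":0,"ty":0,"tz":0,"turn":0},{"tx":0,"ty":0,"tz":1,"turn":0}]'
```

```text
time: 11.0
position: [0.5899, 0.0205, 0.0788]
tool_rot: [3.141, 0.023, 0.004]
ft_force: [-0.1, -0.8, -0.6]
grip_width: 0.504
grip_force: 30.0
time: 11.25
position: [0.5895, 0.0208, 0.0773]
tool_rot: [3.141, 0.024, 0.002]
ft_force: [-0.2, -0.3, -1.2]
grip_width: 0.502
grip_force: 30.0
```

```bash
python3 -m crank '[{"tx":0,"ty":0,"tz":2,"turn":0},{"tx":0,"ty":0,"tz":2,"turn":0}]';  python3 -m crank '[{"tx":0,"ty":0,"tz":1.5,"turn":0},{"tx":0,"ty":0,"tz":1.5,"turn":0}]'
```

```text
time: 11.5
position: [0.5894, 0.0208, 0.0763]
tool_rot: [3.141, 0.024, 0.002]
ft_force: [-4.4, -1.1, 8.9]
grip_width: 0.504
grip_force: 30.0
time: 11.75
position: [0.5896, 0.0208, 0.0763]
tool_rot: [3.14, 0.024, 0.002]
ft_force: [-7.6, -0.5, 17.6]
grip_width: 0.501
grip_force: 30.0
```

```bash
python3 -m crank '[{"tx":0,"ty":0,"tz":-2,"turn":0},{"tx":0,"ty":0,"tz":-2,"turn":0},{"tx":0,"ty":0,"tz":-2,"turn":0},{"tx":0,"ty":0,"tz":-30,"turn":0},{"tx":0,"ty":0,"tz":-80,"turn":0}]' 64; python3 -m crank '[{"tx":-5,"ty":40,"tz":-40,"turn":2},{"tx":-15,"ty":100,"tz":-60,"turn":4},{"tx":-25,"ty":155,"tz":-60,"turn":6},{"tx":-40,"ty":210,"tz":-60,"turn":8},{"tx":-55,"ty":265,"tz":-60,"turn":10}]'; python3 - <<'E'
from h import *
ims={n:ctrl.get_image(n) for n in("top","side")}
blocks(ims)
for n in ims: print("a",n,[(np.round(r["xyz"],3).tolist(),round(r["confidence"],2)) for r in ctrl.mark_of(n,"block_a")])
to(.4615,-.4115,.17,-82)
E
```

```text
time: 12.38
position: [0.5871, 0.0205, 0.1515]
tool_rot: [-3.141, -0.024, 0.008]
ft_force: [0.5, -0.3, -0.5]
grip_width: 0.729
grip_force: 0.0
time: 13.0
position: [0.5372, -0.2468, 0.2128]
tool_rot: [2.853, -1.314, -0.0]
ft_force: [0.3, -0.7, -0.9]
grip_width: 0.734
grip_force: 0.0
top px [384. 155.] c 717.5 -401.7 LxW 64.0 14.8 ang 77.4 rgb [96. 93. 83.] z 0.033 dim None 0
top px [471. 200.] c 553.3 -713.7 LxW 60.6 18.0 ang 41.6 rgb [130.  73.  31.] z 0.0269 dim [ 558.19144012 -698.69815827] 4
top px [424. 223.] c 464.6 -542.4 LxW 74.9 46.3 ang 10.3 rgb [ 32.  83. 181.] z 0.0319 dim [ 450.20961708 -525.67901959] 29
top px [387. 225.] c 461.3 -410.3 LxW 76.5 43.9 ang -81.6 rgb [186. 145.  84.] z 0.0321 dim [ 462.38500722 -394.6906703 ] 19
top px [458. 248.] c 377.4 -661.6 LxW 96.3 23.8 ang 23.4 rgb [80. 77. 71.] z 0.0327 dim None 0
top px [375. 249.] c 373.5 -359.8 LxW 68.4 42.9 ang -63.0 rgb [183. 144.  83.] z 0.0321 dim [ 379.84122413 -372.33698315] 10
side px [235. 315.] c 365.9 -342.3 LxW 116.7 45.6 ang -62.9 rgb [217. 179. 115.] z 0.0318 dim [ 364.52298826 -372.36906528] 65
sid
[... 188 characters left out ...]
im [ 459.6641028  -438.77423726] 60
side px [364. 337.] c 663.8 -433.7 LxW 90.4 30.9 ang -14.9 rgb [111. 108. 101.] z 0.0336 dim None 0
side px [287. 380.] c 468.2 -546.2 LxW 72.3 46.5 ang 10.4 rgb [ 43. 112. 220.] z 0.0311 dim [ 472.35942801 -561.12971719] 36
a top [([0.466, -0.414, -0.003], 0.84), ([0.368, -0.343, 0.002], 0.73), ([0.596, 0.022, 0.044], 0.59)]
a side [([0.464, -0.549, 0.001], 0.95), ([0.467, -0.414, -0.002], 0.8), ([0.367, -0.346, -0.003], 0.73), ([0.596, 0.021, 0.047], 0.57), ([0.604, 0.023, 0.079], 0.27)]
move tx ty tz [ 75.7 165.   42.4] turn 6.54 | yaw -49.3 j [ 0.77  0.24 -0.45  1.63  0.11  1.29 -2.13] p [ 0.5372 -0.2465  0.2124] F [-0.1  0.8 -0.1] grip 63.9 0.0 t 13.2
```

```bash
python3 -m crank '[{"tx":25,"ty":55,"tz":10,"turn":1},{"tx":50,"ty":110,"tz":30,"turn":2.5},{"tx":75,"ty":165,"tz":60,"turn":4},{"tx":75,"ty":165,"tz":100,"turn":5.5},{"tx":75,"ty":165,"tz":110,"turn":6.5}]'; python3 -c "
from h import *
to(.4617,-.4117,.028,-82)"
```

```text
time: 13.82
position: [0.4608, -0.4076, 0.0992]
tool_rot: [-2.375, 2.055, 0.01]
ft_force: [1.5, 0.0, 0.5]
grip_width: 0.733
grip_force: 0.0
move tx ty tz [ 4.5 -0.5 71.2] turn 0.05 | yaw -81.8 j [ 0.9   0.37 -0.26  1.69  0.1   1.1  -2.39] p [ 0.4608 -0.4076  0.0992] F [1.5 0.  0.5] grip 63.8 0.0 t 13.825
```

```bash
python3 -m crank '[{"tx":3,"ty":0,"tz":40,"turn":0},{"tx":3,"ty":0,"tz":72,"turn":0},{"tx":3,"ty":0,"tz":72,"turn":0}]' && python3 -c "
from h import *
to(.4617,-.4117,.028,-82)" && python3 -m crank '[{"tx":0,"ty":0,"tz":0,"turn":0},{"tx":0,"ty":0,"tz":0,"turn":0},{"tx":0,"ty":0,"tz":0,"turn":0},{"tx":0,"ty":0,"tz":0,"turn":0},{"tx":0,"ty":0,"tz":0,"turn":0}]' 30 30; python3 -c "
from h import *
to(.594,.1055,.180,1)"
```

```text
time: 14.2
position: [0.462, -0.4092, 0.0281]
tool_rot: [-2.38, 2.049, 0.01]
ft_force: [-1.4, 0.5, 0.8]
grip_width: 0.735
grip_force: 0.0
move tx ty tz [2.4 0.7 0.1] turn 0.11 | yaw -81.4 j [ 0.89  0.45 -0.25  1.74  0.13  0.97 -2.41] p [ 0.462  -0.4092  0.0281] F [-1.4  0.5  0.8] grip 64.0 0.0 t 14.2
time: 14.82
position: [0.4635, -0.4133, 0.0327]
tool_rot: [2.378, -2.053, 0.004]
ft_force: [-0.7, 1.5, 6.3]
grip_width: 0.502
grip_force: 30.0
move tx ty tz [-494.  -204.9 -148. ] turn -16.53 | yaw -81.6 j [ 0.89  0.45 -0.25  1.73  0.13  0.97 -2.41] p [ 0.4635 -0.4133  0.0327] F [-0.7  1.5  6.3] grip 43.7 29.971732199192047 t 14.825
```

```bash
python3 -m crank '[{"tx":0,"ty":0,"tz":-40,"turn":0},{"tx":0,"ty":0,"tz":-95,"turn":0},{"tx":-30,"ty":-15,"tz":-140,"turn":-2},{"tx":-85,"ty":-36,"tz":-150,"turn":-4},{"tx":-140,"ty":-59,"tz":-155,"turn":-6}]' && python3 -c "
from h import *
to(.596,.106,.185,1)"
```

```text
time: 15.45
position: [0.501, -0.2646, 0.1872]
tool_rot: [2.831, -1.362, 0.003]
ft_force: [0.5, 1.2, -0.8]
grip_width: 0.502
grip_force: 30.0
move tx ty tz [-230.3 -305.5    1.9] turn -10.48 | yaw -51.4 j [ 0.82  0.2  -0.43  1.72  0.09  1.23 -2.1 ] p [ 0.501  -0.2646  0.1872] F [ 0.5  1.2 -0.8] grip 43.7 29.96472179889679 t 15.45
```

```bash
python3 -m crank '[{"tx":-36,"ty":-47,"tz":0,"turn":-2.1},{"tx":-70,"ty":-92,"tz":0,"turn":-4.2},{"tx":-105,"ty":-138,"tz":0,"turn":-6.3},{"tx":-140,"ty":-184,"tz":0,"turn":-8.4},{"tx":-170,"ty":-226,"tz":0,"turn":-10.4}]' && python3 -c "
from h import *
to(.596,.106,.125,1)"
```

```text
time: 16.08
position: [0.5722, 0.0101, 0.1861]
tool_rot: [3.141, 0.02, 0.0]
ft_force: [1.0, -0.9, -1.2]
grip_width: 0.506
grip_force: 30.0
move tx ty tz [ 25.  -95.7  61. ] turn -0.05 | yaw 0.7 j [ 0.54  0.26 -0.7   1.7   0.17  1.24 -1.76] p [0.5722 0.0101 0.1861] F [ 1.  -0.9 -1.2] grip 44.1 29.964922964572906 t 16.075
```

```bash
python3 -m crank '[{"tx":12,"ty":-48,"tz":0,"turn":0},{"tx":24,"ty":-96,"tz":0,"turn":0},{"tx":25,"ty":-96,"tz":50,"turn":0},{"tx":25,"ty":-96,"tz":80,"turn":0},{"tx":25,"ty":-96,"tz":80,"turn":0}]' && python3 - <<'E'
from h import *
n="side";im,d=ctrl.get_image(n)
for q in("trough0","block_a"): print(q,[(np.round(r["xyz"],3).tolist(),round(r["confidence"],2)) for r in ctrl.mark_of(n,q)])
to(.596,.106,.079,.9)
E
```

```text
time: 16.7
position: [0.5944, 0.1034, 0.1031]
tool_rot: [3.141, 0.01, -0.01]
ft_force: [1.0, 0.5, -1.0]
grip_width: 0.502
grip_force: 30.0
trough0 [([0.592, 0.107, 0.041], 0.87), ([0.597, 0.02, 0.049], 0.84), ([0.595, 0.277, 0.047], 0.8), ([0.594, 0.192, 0.039], 0.63)]
block_a [([0.464, -0.547, -0.002], 0.8), ([0.595, 0.1, 0.07], 0.73), ([0.597, 0.02, 0.048], 0.63), ([0.368, -0.347, 0.001], 0.63)]
move tx ty tz [-1.8 -1.8 28.6] turn -0.11 | yaw 0.4 j [ 0.36  0.42 -0.71  1.7   0.29  1.13 -2.  ] p [0.5977 0.1043 0.1076] F [-0.1  0.  -1.6] grip 43.8 29.969328939914703 t 16.85
```

```bash
python3 -m crank '[{"tx":-1,"ty":-1.5,"tz":18,"turn":-0.1},{"tx":-1,"ty":-1.5,"tz":24,"turn":-0.1},{"tx":-1,"ty":-1.5,"tz":28,"turn":-0.1},{"tx":-1,"ty":-1.5,"tz":30,"turn":-0.1},{"tx":-1,"ty":-1.5,"tz":30,"turn":-0.1}]';  python3 -m crank '[{"tx":0,"ty":0,"tz":1.5,"turn":0},{"tx":0,"ty":0,"tz":1.5,"turn":0}]'
```

```text
time: 17.48
position: [0.5957, 0.1055, 0.0776]
tool_rot: [3.14, 0.024, -0.0]
ft_force: [-4.3, -0.9, 8.5]
grip_width: 0.507
grip_force: 30.0
time: 17.73
position: [0.596, 0.1056, 0.0775]
tool_rot: [3.14, 0.024, 0.001]
ft_force: [-6.9, -2.4, 15.6]
grip_width: 0.502
grip_force: 30.0
```

```bash
python3 -m crank '[{"tx":0,"ty":0,"tz":-2,"turn":0},{"tx":0,"ty":0,"tz":-2,"turn":0},{"tx":0,"ty":0,"tz":-2,"turn":0},{"tx":0,"ty":0,"tz":-35,"turn":0},{"tx":0,"ty":0,"tz":-85,"turn":0}]' 60; python3 -m crank '[{"tx":-20,"ty":35,"tz":-45,"turn":0},{"tx":-45,"ty":90,"tz":-60,"turn":2},{"tx":-65,"ty":145,"tz":-60,"turn":4},{"tx":-80,"ty":200,"tz":-60,"turn":6},{"tx":-95,"ty":255,"tz":-60,"turn":8}]'; python3 - <<'E'
from h import *
ims={n:ctrl.get_image(n) for n in("top","side")}
blocks(ims)
for n in ims: print("a",n,[(np.round(r["xyz"],3).tolist(),round(r["confidence"],2)) for r in ctrl.mark_of(n,"block_a")])
to(.366,-.343,.12,-63.3)
E
```

```text
time: 18.35
position: [0.5943, 0.1052, 0.1584]
tool_rot: [3.141, 0.024, -0.007]
ft_force: [0.5, 0.8, 0.9]
grip_width: 0.693
grip_force: 0.0
time: 18.98
position: [0.5038, -0.1526, 0.2196]
tool_rot: [2.957, -1.06, 0.001]
ft_force: [0.2, -1.1, 0.1]
grip_width: 0.692
grip_force: 0.0
top px [386. 163.] c 678.9 -397.8 LxW 103.9 85.8 ang 52.0 rgb [109. 105.  97.] z 0.0309 dim None 0
top px [473. 202.] c 544.5 -721.6 LxW 79.3 21.6 ang 39.8 rgb [117.  65.  27.] z 0.0269 dim [ 543.25979619 -712.297135  ] 4
top px [424. 223.] c 464.7 -542.4 LxW 74.7 45.1 ang 10.0 rgb [ 31.  83. 180.] z 0.0317 dim [ 451.55113604 -526.68377636] 28
top px [458. 244.] c 396.8 -666.9 LxW 121.3 39.4 ang 4.3 rgb [82. 79. 73.] z 0.0316 dim None 0
top px [368. 252.] c 364.0 -340.8 LxW 111.7 44.0 ang -63.5 rgb [185. 142.  82.] z 0.0322 dim [ 375.89454924 -369.46300337] 13
side px [235. 315.] c 367.1 -343.4 LxW 114.8 46.1 ang -63.5 rgb [217. 178. 114.] z 0.0317 dim [ 372.89942831 -378.88718189] 53
side px [367. 314.] c 679.4 -371.7 LxW 100.6 65.6 ang -15.3 rgb [190. 187. 176.] z 0.0316 dim [ 715.6221818 -409.3755335] 3
side px [363. 337.] c 661.9 -433.0 LxW 93.0 30.1 ang -16.8 rgb [109. 106.  99.] z 0.0341 dim None 0
side px [287. 380.] c 467.9 -544.4 LxW 71.9 50.6 ang 12.3 rgb [ 42. 109. 217.] z 0.0311 dim [ 472.16245186 -561.2532269 ] 39
a top [([0.597, 0.106, 0.042], 0.81), ([0.366, -0.343, 0.0], 0.78), ([0.595, 0.022, 0.043], 0.61), ([0.466, -0.545, -0.0], 0.52), ([0.608, 0.021, 0.074], 0.26)]
a side [([0.597, 0.019, 0.047], 0.81), ([0.465, -0.551, 0.0], 0.72), ([0.599, 0.106, 0.045], 0.6)]
move tx ty tz [ 14.  235.4  99.2] turn 4.81 | yaw -39.3 j [ 0.75  0.1  -0.54  1.77  0.05  1.28 -2.06] p [ 0.5042 -0.1519  0.2192] F [-0.2  0.8  0.6] grip 59.8 0.0 t 19.175
```

```bash
python3 -m crank '[{"tx":4,"ty":60,"tz":10,"turn":1},{"tx":8,"ty":120,"tz":40,"turn":2},{"tx":12,"ty":180,"tz":70,"turn":3.5},{"tx":14,"ty":235,"tz":100,"turn":4.8},{"tx":14,"ty":235,"tz":130,"turn":4.8}]'; python3 -c "
from h import *
to(.3657,-.3425,.028,-63.5)"
```

```text
time: 19.8
position: [0.3656, -0.3443, 0.0889]
tool_rot: [2.673, -1.649, 0.002]
ft_force: [0.5, 1.2, 0.2]
grip_width: 0.69
grip_force: 0.0
move tx ty tz [-1.7 -0.9 60.9] turn 0.03 | yaw -63.3 j [ 0.99  0.16 -0.31  1.98  0.06  1.01 -2.02] p [ 0.3656 -0.3443  0.0889] F [0.5 1.2 0.2] grip 60.0 0.0 t 19.8
```

```bash
python3 -m crank '[{"tx":-1,"ty":-1,"tz":30,"turn":0},{"tx":-1,"ty":-1,"tz":60,"turn":0},{"tx":-1,"ty":-1,"tz":60,"turn":0}]' && python3 -m crank '[{"tx":0,"ty":0,"tz":0,"turn":0},{"tx":0,"ty":0,"tz":0,"turn":0},{"tx":0,"ty":0,"tz":0,"turn":0},{"tx":0,"ty":0,"tz":0,"turn":0},{"tx":0,"ty":0,"tz":0,"turn":0}]' 30 35; python3 -c "
from h import *
to(.593,.1905,.190,1)"
```

```text
time: 20.18
position: [0.3674, -0.3376, 0.0275]
tool_rot: [-2.678, 1.638, 0.008]
ft_force: [-0.3, 0.9, 0.1]
grip_width: 0.689
grip_force: 0.0
time: 20.8
position: [0.3683, -0.3413, 0.0309]
tool_rot: [2.676, -1.644, 0.003]
ft_force: [-0.7, 0.5, 5.5]
grip_width: 0.502
grip_force: 35.0
move tx ty tz [-372.4 -440.9 -159.7] turn -12.82 | yaw -63.1 j [ 0.98  0.24 -0.31  2.02  0.09  0.89 -2.06] p [ 0.3683 -0.3413  0.0309] F [-0.7  0.5  5.5] grip 43.7 35.00177085399628 t 20.8
```

```bash
python3 -m crank '[{"tx":0,"ty":0,"tz":-40,"turn":0},{"tx":0,"ty":0,"tz":-95,"turn":0},{"tx":-25,"ty":-30,"tz":-140,"turn":-1.5},{"tx":-60,"ty":-70,"tz":-160,"turn":-3},{"tx":-98,"ty":-116,"tz":-165,"turn":-5}]' && python3 -m crank '[{"tx":-33,"ty":-45,"tz":0,"turn":-2},{"tx":-63,"ty":-94,"tz":0,"turn":-4},{"tx":-90,"ty":-145,"tz":0,"turn":-6},{"tx":-115,"ty":-198,"tz":0,"turn":-7.5},{"tx":-115,"ty":-198,"tz":0,"turn":-7.8}]' && python3 -c "
from h import *
to(.5935,.1905,.190,1)"
```

```text
time: 21.42
position: [0.4279, -0.2001, 0.1965]
tool_rot: [2.97, -1.021, 0.006]
ft_force: [1.7, -0.1, -1.9]
grip_width: 0.503
grip_force: 35.0
time: 22.05
position: [0.4587, 0.0316, 0.1949]
tool_rot: [-3.14, -0.041, -0.002]
ft_force: [-0.6, -2.0, -2.2]
grip_width: 0.5
grip_force: 35.0
move tx ty tz [ 138.8 -155.3    5.3] turn 0.1 | yaw 1.5 j [ 0.62 -0.04 -0.72  1.94 -0.03  1.23 -1.64] p [0.4587 0.0316 0.1949] F [-0.6 -2.  -2.2] grip 43.5 34.99990403652191 t 22.05
```

```bash
python3 -m crank '[{"tx":35,"ty":-45,"tz":0,"turn":0},{"tx":75,"ty":-92,"tz":0,"turn":0},{"tx":115,"ty":-135,"tz":0,"turn":0},{"tx":138,"ty":-155,"tz":40,"turn":0.1},{"tx":138,"ty":-155,"tz":80,"turn":0.1}]' && python3 - <<'E'
from h import *
for n in ("side","top"):
  im,d=ctrl.get_image(n)
  for q in("trough0","knob_top"): print(q,[(np.round(r["xyz"],3).tolist(),round(r["confidence"],2)) for r in ctrl.mark_of(n,q)])
to(.5935,.1905,.078,.9)
E
```

```text
time: 22.68
position: [0.5954, 0.1845, 0.1128]
tool_rot: [-3.14, -0.011, -0.0]
ft_force: [0.4, -1.0, -1.5]
grip_width: 0.502
grip_force: 35.0
trough0 [([0.592, 0.19, 0.044], 0.89), ([0.594, 0.276, 0.044], 0.88), ([0.593, 0.108, 0.046], 0.76)]
knob_top [([0.489, 0.249, 0.104], 0.72), ([0.606, 0.103, 0.076], 0.65)]
trough0 [([0.6, 0.022, 0.047], 0.88), ([0.59, 0.275, 0.047], 0.76), ([0.594, 0.108, 0.048], 0.6), ([0.61, 0.091, 0.001], 0.25)]
knob_top []
move tx ty tz [-2.  -7.9 38.6] turn -0.12 | yaw 0.3 j [ 0.28  0.47 -0.79  1.65  0.36  1.17 -2.16] p [0.5954 0.1826 0.1166] F [ 0.6  1.  -1.4] grip 43.4 34.99950349330902 t 22.975
```

```bash
python3 -m crank '[{"tx":-2,"ty":-6,"tz":20,"turn":-0.1},{"tx":-2,"ty":-6,"tz":27,"turn":-0.1},{"tx":-2,"ty":-6,"tz":27,"turn":-0.1}]' && python3 -c "
from h import *
to(.5935,.1905,.077,.9)"
```

```text
time: 23.35
position: [0.5914, 0.1888, 0.0866]
tool_rot: [3.141, 0.024, -0.002]
ft_force: [-1.1, 0.5, -1.8]
grip_width: 0.505
grip_force: 35.0
move tx ty tz [ 2.1 -1.7  9.6] turn -0.0 | yaw 0.9 j [ 0.26  0.5  -0.78  1.68  0.38  1.13 -2.18] p [0.5914 0.1888 0.0866] F [-1.1  0.5 -1.8] grip 43.9 34.99974846839905 t 23.35
```

```bash
python3 -m crank '[{"tx":1,"ty":-1.5,"tz":4,"turn":0},{"tx":1,"ty":-1.5,"tz":8,"turn":0},{"tx":1,"ty":-1.5,"tz":10,"turn":0},{"tx":1,"ty":-1.5,"tz":11,"turn":0}]';  python3 -m crank '[{"tx":0,"ty":0,"tz":1.5,"turn":0},{"tx":0,"ty":0,"tz":1.5,"turn":0}]'
```

```text
time: 23.85
position: [0.5931, 0.1905, 0.0764]
tool_rot: [3.141, 0.024, -0.0]
ft_force: [-0.2, -0.2, -1.6]
grip_width: 0.502
grip_force: 35.0
time: 24.1
position: [0.5932, 0.1906, 0.076]
tool_rot: [3.141, 0.024, 0.001]
ft_force: [-3.1, -1.1, 5.3]
grip_width: 0.507
grip_force: 35.0
```

```bash
python3 -m crank '[{"tx":0,"ty":0,"tz":0,"turn":0},{"tx":0,"ty":0,"tz":0,"turn":0},{"tx":0,"ty":0,"tz":-2,"turn":0},{"tx":0,"ty":0,"tz":-35,"turn":0},{"tx":0,"ty":0,"tz":-90,"turn":0}]' 60; python3 -m crank '[{"tx":-40,"ty":-20,"tz":-50,"turn":0},{"tx":-80,"ty":-50,"tz":-80,"turn":0},{"tx":-110,"ty":-90,"tz":-100,"turn":0},{"tx":-140,"ty":-130,"tz":-100,"turn":0},{"tx":-160,"ty":-150,"tz":-100,"turn":0}]'; cat >> h.py <<'E'
def tops(ims):
    for n,(im,d) in ims.items():
        P=cloud(n,d)
        m=(d>0)&(P[...,2]>0.066)&(P[...,2]<0.086)&(P[...,0]>0.51)&(P[...,0]<0.80)&(P[...,1]>-0.15)&(P[...,1]<0.40)
        b=(im[...,0].astype(int)-im[...,2]>25)|(im.sum(2)<200)
        m=cv2.morphologyEx((m&b).astype(np.uint8),cv2.MORPH_OPEN,np.ones((2,2),np.uint8))
        k,l,st,ce=cv2.connectedComponentsWithStats(m)
        for i in range(1,k):
            if st[i,4]<60: continue
            q=P[l==i];q=q[abs(q[:,2]-np.median(q[:,2]))<.004]
            (cx,cy),(a,w),ang=cv2.minAreaRect((q[:,:2]*1000).astype(np.float32))
            if a<w: a,w,ang=w,a,ang+90
            print(n,"px",ce[i].round(),"c",round(cx,1),round(cy,1),"LxW",round(a,1),round(w,1),"ang",round((ang+90)%180-90,1),"z",np.median(q[:,2]).round(4))
E
python3 - <<'E'
from h import *
ims={n:ctrl.get_image(n) for n in("top","side")}
tops(ims)
for n in ims:
  for q in("block_a_dimple","pointer_tip","knob_top","lever_tip"): print(n,q,[(np.round(r["xyz"],4).tolist(),round(r["confidence"],2)) for r in ctrl.mark_of(n,q)])
to(.49,.25,.088,.9)
a=cv2.resize(ims["side"][0][130:270,220:400],None,fx=4.3,fy=4.3,interpolation=2)
cv2.imwrite("pics/s3.png",a[:600,:790,::-1])
E
```

```text
time: 24.72
position: [0.5918, 0.1898, 0.1639]
tool_rot: [3.141, 0.024, -0.007]
ft_force: [1.7, 0.0, -0.3]
grip_width: 0.691
grip_force: 0.0
time: 25.35
position: [0.4285, 0.341, 0.2658]
tool_rot: [-3.14, -0.03, -0.002]
ft_force: [1.0, -0.1, -0.1]
grip_width: 0.69
grip_force: 0.0
top px [221. 186.] c 591.4 189.0 LxW 105.4 39.9 ang 1.7 z 0.0773
top px [245. 186.] c 592.1 103.9 LxW 69.1 39.3 ang 0.8 z 0.0773
top px [269. 186.] c 591.5 19.2 LxW 51.6 39.1 ang 0.9 z 0.0769
side px [306. 181.] c 594.6 185.5 LxW 108.1 46.8 ang 0.8 z 0.0763
side px [309. 196.] c 596.9 101.4 LxW 74.2 48.2 ang -0.9 z 0.0761
side px [313. 212.] c 597.1 16.5 LxW 52.7 50.0 ang -6.4 z 0.0763
top block_a_dimple [([0.6057, 0.0201, 0.0741], 0.5), ([0.5981, 0.0237, 0.0449], 0.48)]
top pointer_tip [([0.6719, 0.09, 0.101], 0.8)]
top knob_top [([0.4878, 0.2476, 0.0996], 0.92)]
top lever_tip [([0.4932, 0.0798, 0.1207], 0.39)]
side block_a_dimple [([0.6053, 0.0223, 0.0763], 0.65)]
side pointer_tip []
side knob_top [([0.4923, 0.2477, 0.1027], 0.6)]
side lever_tip [([0.4943, 0.0777, 0.1198], 0.45)]
move tx ty tz [ 57.2  87.9 176.8] turn -0.03 | yaw 0.8 j [ 0.16  0.19 -0.98  1.65  0.16  1.39 -2.39] p [0.4317 0.3372 0.2648] F [ 0.2  0.2 -0.2] grip 59.7 0.0 t 25.85
```

View pics/s3.png

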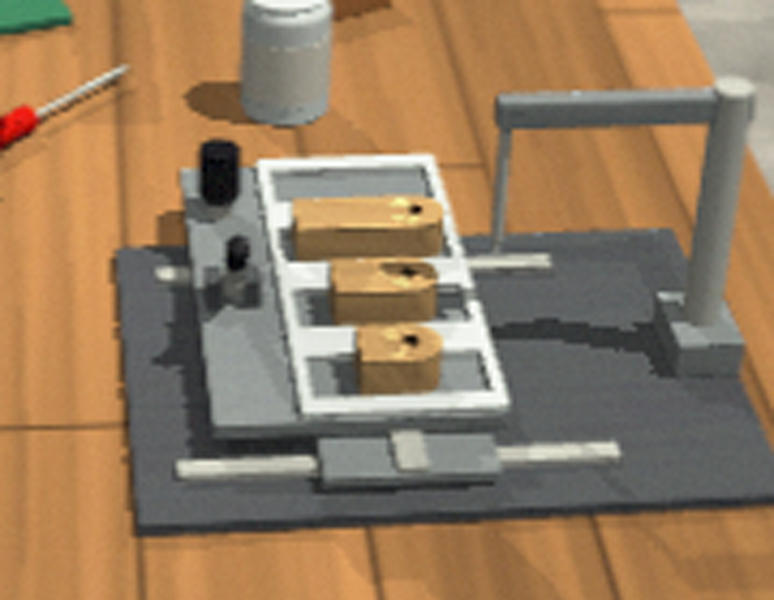

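All three blocks lie flat in troughs 0, 1 and 2, dimple up and rounded ends away from the robot. The dimples are at about (412,340), (408,271) and (416,209) in the crop, with the needle tip at (499,247). Next I'll grip the knob.

```bash
python3 -m crank '[{"tx":30,"ty":45,"tz":30,"turn":0},{"tx":56,"ty":88,"tz":70,"turn":0},{"tx":56,"ty":88,"tz":110,"turn":0},{"tx":56,"ty":88,"tz":130,"turn":0},{"tx":56,"ty":88,"tz":130,"turn":0}]'; python3 -c "
from h import *
to(.489,.2485,.087,.9)"
```

```text
time: 26.48
position: [0.4872, 0.2514, 0.1342]
tool_rot: [3.141, 0.026, -0.004]
ft_force: [-0.8, -0.2, 0.2]
grip_width: 0.689
grip_force: 0.0
move tx ty tz [ 1.9  2.9 47.2] turn 0.01 | yaw 0.9 j [ 0.25  0.3  -0.89  1.81  0.25  1.15 -2.28] p [0.4872 0.2514 0.1342] F [-0.8 -0.2  0.2] grip 59.9 0.0 t 26.475
```

```bash
python3 -m crank '[{"tx":2,"ty":2,"tz":25,"turn":0},{"tx":2,"ty":2,"tz":47,"turn":0},{"tx":2,"ty":2,"tz":47,"turn":0}]' && python3 -m crank '[{"tx":0,"ty":0,"tz":0,"turn":0},{"tx":0,"ty":0,"tz":0,"turn":0},{"tx":0,"ty":0,"tz":0,"turn":0},{"tx":0,"ty":0,"tz":0,"turn":0},{"tx":0,"ty":0,"tz":0,"turn":0}]' 20 40; python3 - <<'E'
from h import *
ims={n:ctrl.get_image(n) for n in("side","top")}
for n in ims:
  for q in("block_a_dimple","pointer_tip"): print(n,q,[(np.round(r["xyz"],4).tolist(),round(r["confidence"],2)) for r in ctrl.mark_of(n,q)])
to(.489,.2485,.087,.9)
im=ims["side"][0];print(proj("side",[[.6725,.088,.1],[.6055,.021,.077]]),proj("top",[[.6725,.088,.1],[.6055,.021,.077]]))
a=cv2.resize(im[160:240,280:380],None,fx=7,fy=7,interpolation=2);cv2.imwrite("pics/s4.png",a[...,::-1])
E
```

```text
time: 26.85
position: [0.4898, 0.2499, 0.0884]
tool_rot: [-3.141, -0.026, 0.001]
ft_force: [-0.2, -0.5, 0.7]
grip_width: 0.689
grip_force: 0.0
time: 27.48
position: [0.4909, 0.2462, 0.0886]
tool_rot: [3.137, 0.021, 0.0]
ft_force: [-1.2, -6.4, 5.6]
grip_width: 0.357
grip_force: 40.0
side block_a_dimple [([0.605, 0.0231, 0.0768], 0.83)]
side pointer_tip [([0.6738, 0.0885, 0.101], 0.58)]
top block_a_dimple [([0.6058, 0.0207, 0.0748], 0.67)]
top pointer_tip [([0.67, 0.0879, 0.1049], 0.95), ([0.6117, 0.0965, -0.0], 0.62)]
move tx ty tz [-1.9 -2.4  1.6] turn -0.02 | yaw 0.8 j [ 0.23  0.36 -0.86  1.85  0.31  1.07 -2.31] p [0.4909 0.2462 0.0886] F [-0.6 -5.2  6. ] grip 31.1 39.97463369742036 t 27.775
[[335.33617153 189.37157503]
 [315.72364542 208.94257979]] [[249.02135202 160.75302963]
 [268.04070196 181.0419649 ]]
```

View pics/s4.png

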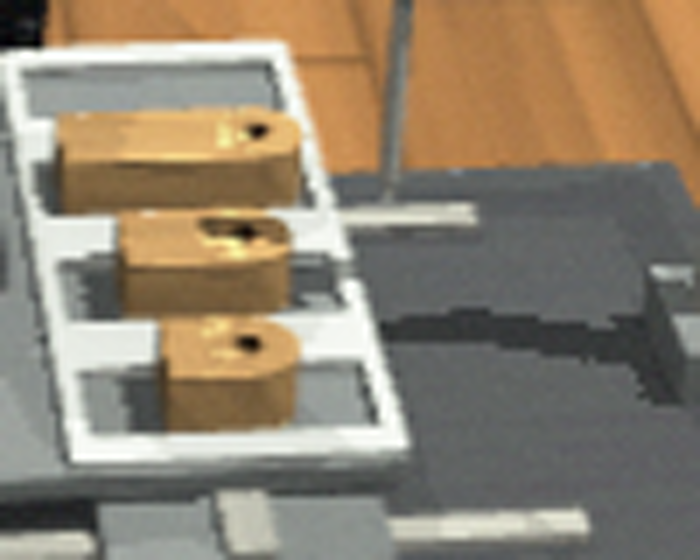

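The crop shows the needle tip at about (391,200) and the dimples at a (250,344), b (243,232) and d (258,131). I'll convert these by ray.

```bash
python3 - <<'E'
from h import *
f=lambda u,v:((u+.5)/7-.5+280,(v+.5)/7-.5+160)
t=ray("side",[f(391,200)],.1);print("tip",t.round(4))
D=ray("side",[f(250,344),f(243,232),f(258,131)],.0765);print(D.round(4)); print((t-D).round(4))
to(0.4909+t[0,0]-D[0,0],.2462+t[0,1]-D[0,1],.0886,.8)
E
```

```text
tip [[0.6739 0.0949 0.1   ]]
[[0.6045 0.023  0.0765]
 [0.6126 0.1089 0.0765]
 [0.6303 0.193  0.0765]]
[[ 0.0694  0.0719  0.0235]
 [ 0.0613 -0.0141  0.0235]
 [ 0.0436 -0.0981  0.0235]]
move tx ty tz [ 70.4 -71.   -0.3] turn -0.0 | yaw 0.8 j [ 0.23  0.36 -0.86  1.85  0.31  1.07 -2.31] p [0.4909 0.2462 0.0886] F [-0.6 -5.2  6. ] grip 31.1 39.97463369742036 t 27.775
```

```bash
python3 -m crank '[{"tx":6,"ty":-6,"tz":0,"turn":0},{"tx":16,"ty":-16,"tz":0,"turn":0},{"tx":26,"ty":-26,"tz":0,"turn":0},{"tx":36,"ty":-36,"tz":0,"turn":0},{"tx":44,"ty":-44,"tz":0,"turn":0}]' && python3 -m crank '[{"tx":10,"ty":-9,"tz":0,"turn":0},{"tx":17,"ty":-16,"tz":0,"turn":0},{"tx":22,"ty":-20,"tz":0,"turn":0},{"tx":24,"ty":-22,"tz":0,"turn":0},{"tx":24,"ty":-22,"tz":0,"turn":0}]'; cat > look.py <<'E'
from h import *
import sys
ims={n:ctrl.get_image(n) for n in("side","top")}
for n in ims:
  for q in("block_a_dimple","pointer_tip"): print(n,q,[(np.round(r["xyz"],4).tolist(),round(r["confidence"],2)) for r in ctrl.mark_of(n,q)])
to(.489,.2485,.087,.9)
tops(ims)
a=cv2.resize(ims["side"][0][165:215,300:365],None,fx=10,fy=10,interpolation=2)
b=cv2.resize(ims["top"][0][145:185,235:270],None,fx=4,fy=4,interpolation=2)
c=np.zeros((500,650+140,3),np.uint8);c[:,:650]=a;c[:160,650:]=b
cv2.imwrite(sys.argv[1],c[...,::-1])
for n in ims: np.savez("last_"+n,im=ims[n][0],d=ims[n][1])
E
python3 look.py pics/a1.png
```

```text
time: 28.4
position: [0.5319, 0.2909, 0.0885]
tool_rot: [3.134, 0.022, -0.008]
ft_force: [-7.6, -8.6, 13.1]
grip_width: 0.356
grip_force: 40.0
time: 29.02
position: [0.5558, 0.3135, 0.0886]
tool_rot: [3.136, 0.022, -0.006]
ft_force: [-6.0, -7.4, 9.2]
grip_width: 0.36
grip_force: 40.0
side block_a_dimple [([0.6705, 0.0887, 0.079], 0.53)]
side pointer_tip [([0.6737, 0.0887, 0.1013], 0.89)]
top block_a_dimple [([0.6699, 0.0905, 0.0748], 0.72)]
top pointer_tip [([0.6747, 0.0868, 0.1042], 0.76)]
move tx ty tz [-67.7  64.1   2.2] turn -0.02 | yaw 0.8 j [ 0.05  0.54 -0.8   1.62  0.42  1.16 -2.41] p [0.5558 0.3135 0.0886] F [-6.1 -6.9  8.1] grip 31.1 39.97696203645319 t 29.325
side px [321. 170.] c 652.7 253.2 LxW 98.6 46.3 ang 6.2 z 0.0762
side px [325. 183.] c 653.0 169.5 LxW 54.9 43.1 ang -6.5 z 0.0764
side px [331. 198.] c 660.3 80.9 LxW 53.3 47.2 ang -13.4 z 0.0765
top px [203. 166.] c 658.0 255.5 LxW 101.2 40.5 ang 2.5 z 0.077
top px [227. 168.] c 656.4 170.0 LxW 69.8 39.2 ang -0.0 z 0.0775
top px [251. 168.] c 655.6 86.2 LxW 51.5 36.1 ang 1.1 z 0.0761
```

View pics/a1.png

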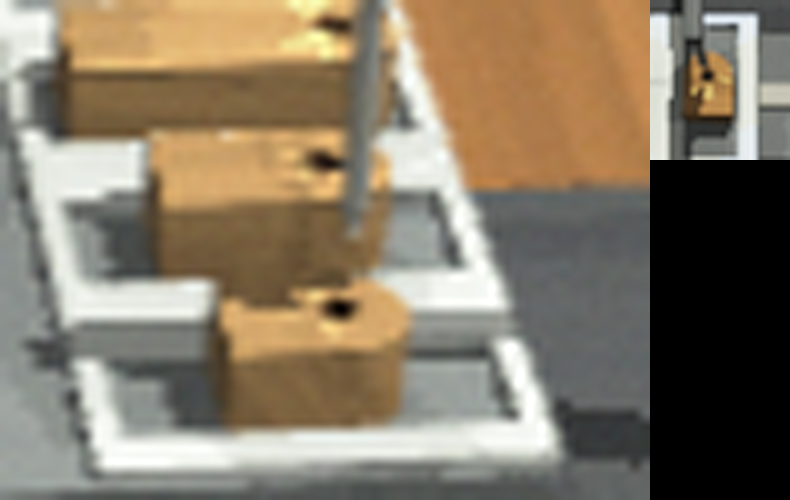

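The crop shows the needle tip at (352,235) and dimple a at (340,309). In the top inset the dimple is at (707,77) with the needle end just above it. I'll compute the offset in the side picture.

```bash
python3 - <<'E'
from h import *
f=lambda u,v:((u+.5)/10-.5+300,(v+.5)/10-.5+165)
t=ray("side",[f(352,235)],.1);D=ray("side",[f(340,309)],.0765);print(t,D,(t-D)*1000)
g=proj("side",[[.672,.0885,.1],[.672,.0885,.0765],[.674,.0885,.1],[.672,.0905,.1]]);print(g, (g[:,:]-[300,165])*10)
print(proj("top",[[.672,.0885,.1],[.672,.0885,.0765]]),ray("top",[(248.9,163.9)],.0765))
# dark dimple centroid, side/top
for n,(u0,u1,v0,v1) in {"side":(328,340,190,200),"top":(243,255,158,170)}.items():
    im=np.load(f"last_{n}.npz")["im"][v0:v1,u0:u1].astype(int).sum(2); print(n); print(im)
E
```

```text
[[0.67191571 0.09546972 0.1       ]] [[0.66920423 0.09077692 0.0765    ]] [[ 2.7114774   4.69280531 23.5       ]]
[[335.14546419 189.28676364]
 [334.57863398 195.83468348]
 [335.80211012 189.26957212]
 [335.03964082 188.93076182]] [[351.45464188 242.86763639]
 [345.78633979 308.34683481]
 [358.02110125 242.69572119]
 [350.39640818 239.30761819]]
[[248.87563159 160.8908183 ]
 [249.42456407 162.48358887]] [[0.66682485 0.09025073 0.0765    ]]
side
[[253 240 245 266 270 285 273 280 297 320 385 426]
 [248 230 229 258 263 275 287 293 296 387 422 428]
 [249 239 260 252 226 215 250 365 385 533 569 625]
 [243 261 256 253 248 255 261 434 480 527 620 675]
 [241 409 460 581 512 391 456 480 476 492 493 573]
 [264 281 413 438 255  62  75 249 445 485 494 495]
 [519 522 493 472 309 158 114 342 468 487 495 496]
 [479 475 472 475 578 529 479 500 491 496 482 501]
 [485 471 467 470 508 561 506 496 496 491 490 493]
 [481 478 459 461 470 467 459 484 491 479 401 352]]
top
[[257 126 257 265 127 208 355 421 412 372 337 355]
 [256 130 314 342 166 158 326 421 411 386 362 364]
 [232 132 308 351 202 124 289 404 406 405 402 366]
 [201 142 309 385 304 211 270 388 411 410 410 397]
 [187 152 317 426 375 237 193 301 384 412 412 442]
 [187 146 302 411 327 141  68 155 342 430 408 407]
 [188 146 275 377 289 122  60 171 341 438 462 460]
 [181 143 261 360 339 300 282 298 333 388 443 469]
 [185 154 300 404 361 376 466 434 355 353 355 381]
 [185 166 378 445 252 333 510 478 367 377 374 393]
 [184 157 324 330 154 387 542 486 393 383 387 401]
 [189 168 173 174 170 378 508 467 415 406 406 420]]
```

```bash
python3 -m crank '[{"tx":2,"ty":0,"tz":0,"turn":0},{"tx":4,"ty":0,"tz":0,"turn":0},{"tx":4,"ty":0,"tz":0,"turn":0},{"tx":4,"ty":0,"tz":0,"turn":0},{"tx":4,"ty":0,"tz":0,"turn":0}]'; python3 - <<'E'
from h import *
A={}
for k in range(4):
  for n in("side","top"):
    im,d=ctrl.get_image(n)
    for q in("block_a_dimple","pointer_tip"):
      for r in ctrl.mark_of(n,q):
        p=np.array(r["xyz"])
        if np.linalg.norm(p[:2]-[.673,.089])<.015 and p[2]>.06: A.setdefault((n,q),[]).append(p)
for k,v in A.items(): print(k,len(v),np.mean(v,0).round(4),np.std(v,0).round(4))
np.savez("last_side",im=im if 0 else ctrl.get_image("side")[0])
im=np.load("last_side.npz")["im"][180:200,326:344].astype(int).sum(2);print(im)
to(.5558,.3135,.0886,.8)
E
```

```text
time: 29.95
position: [0.5596, 0.3136, 0.0886]
tool_rot: [3.136, 0.022, -0.007]
ft_force: [-7.4, -6.2, 8.3]
grip_width: 0.358
grip_force: 40.0
('side', 'block_a_dimple') 4 [0.6733 0.0906 0.0789] [0.0017 0.0004 0.0009]
('side', 'pointer_tip') 4 [0.6728 0.0881 0.1019] [0.0009 0.0014 0.0017]
('top', 'block_a_dimple') 4 [0.6759 0.0889 0.0751] [0.0013 0.0012 0.0013]
('top', 'pointer_tip') 5 [0.6721 0.0888 0.0979] [0.0017 0.0007 0.0103]
[[430 428 424 446 552 521 335 199 210 282 376 454 501 586 674 689 687 686]
 [458 436 418 413 407 355 199  69 226 300 380 453 507 513 641 686 726 711]
 [494 505 534 570 600 609 473 403 327 308 384 515 539 541 590 687 708 705]
 [489 493 499 510 450 472 492 505 367 313 395 519 539 450 605 649 654 643]
 [476 479 477 436 427 487 517 481 344 312 419 438 335 319 323 328 363 375]
 [325 323 317 296 240 259 272 243 274 328 372 350 332 333 357 383 389 392]
 [291 282 298 272 249 280 291 287 284 300 315 329 341 357 419 433 431 439]
 [290 293 291 265 262 276 285 293 276 354 333 324 339 365 456 472 471 466]
 [284 275 273 262 245 273 284 279 307 361 320 306 321 364 448 472
[... 310 characters left out ...]
 [258 261 255 268 266 253 247 255 253 441 489 472 486 570 667 684 684 683]
 [249 261 270 423 512 480 508 516 412 376 459 491 486 489 539 663 683 690]
 [273 263 272 258 462 524 489 279  76  73 247 445 477 493 492 576 680 722]
 [484 503 533 527 530 524 495 312 144 108 252 450 485 490 496 506 461 451]
 [493 492 494 485 476 542 514 480 470 480 487 493 490 482 493 498 467 447]
 [489 499 493 490 511 520 491 475 476 480 487 495 496 489 504 390 389 397]
 [487 482 485 491 475 466 459 469 467 469 478 490 474 440 360 339 360 349]]
move tx ty tz [-3.7  0.  -0. ] turn 0.0 | yaw 0.8 j [ 0.05  0.55 -0.8   1.62  0.42  1.16 -2.4 ] p [0.5595 0.3136 0.0886] F [-6.9 -6.5  9. ] grip 31.0 39.97744149528444 t 31.2
```

```bash
python3 -m crank '[{"tx":-1,"ty":0,"tz":0,"turn":0},{"tx":-1,"ty":0,"tz":0,"turn":0},{"tx":-1,"ty":0,"tz":0,"turn":0},{"tx":-1,"ty":0,"tz":0,"turn":0},{"tx":-1,"ty":0,"tz":0,"turn":0}]'; python3 - <<'E'
from h import *
def dark(im,d,n,u0,u1,v0,v1): pass
A={}
for k in range(4):
  im,d=ctrl.get_image("top")
  for q in("block_a_dimple","pointer_tip"):
      for r in ctrl.mark_of("top",q):
        p=np.array(r["xyz"])
        if p[2]>.06: A.setdefault(q,[]).append(p.round(4).tolist())
for k in A: print(k,*A[k],sep="\n")
print(im[148:170,242:256].astype(int).sum(2))
print((d[148:170,242:256]*1000).astype(int))
to(.5558,.3135,.0886,.8)
E
```

```text
time: 31.82
position: [0.5595, 0.3136, 0.0886]
tool_rot: [3.136, 0.022, -0.004]
ft_force: [-5.2, -6.2, 7.8]
grip_width: 0.361
grip_force: 40.0
block_a_dimple
[0.6757, 0.0878, 0.0728]
[0.6957, 0.2593, 0.0786]
[0.6732, 0.0902, 0.0767]
[0.6796, 0.1737, 0.0792]
[0.6744, 0.0877, 0.0756]
[0.6747, 0.088, 0.074]
pointer_tip
[0.6708, 0.088, 0.1028]
[0.5584, 0.3149, 0.099]
[0.5512, 0.1935, 0.062]
[0.6715, 0.0886, 0.1006]
[0.6723, 0.0863, 0.1028]
[0.6716, 0.0899, 0.0994]
[0.6808, 0.1742, 0.0795]
[[312 299 344 364 386 302 525 709 697 695 695 698 698 698]
 [349 317 350 362 389 302 490 671 658 658 658 638 618 617]
 [347 320 349 363 390 300 268 358 344 346 348 296 231 276]
 [345 321 344 363 388 306 228 284 283 280 279 278 280 312]
 [343 318 343 360 379 306 300 406 403 406 402 400 398 373]
 [345 310 332 354 374 288 300 409 400 398 398 396 400 377]
 [347 269 219 240 256 202 294 409 395 396 396 399 401 379]
 [359 239  83  77  78 100 294 405 393 394 400 407 396 354]
 [359 250 112 162 161 133 314 418 404 370 363 380 375 327]
 [357 252 132 216 219 134 284 403 420 385 337 343 359 339]
 [355 254 135 272 26
[... 1773 characters left out ...]
1525 1527]
 [1555 1550 1528 1526 1520 1527 1522 1525 1532 1525 1524 1524 1522 1533]
 [1555 1564 1523 1526 1533 1532 1521 1531 1532 1526 1524 1532 1526 1525]
 [1559 1553 1528 1526 1530 1528 1529 1523 1525 1524 1522 1525 1531 1523]
 [1552 1551 1526 1523 1523 1526 1526 1525 1522 1521 1529 1525 1524 1529]
 [1559 1552 1519 1528 1529 1528 1525 1528 1528 1531 1529 1530 1532 1522]
 [1555 1553 1524 1524 1520 1528 1531 1523 1519 1528 1523 1531 1526 1525]
 [1547 1549 1522 1528 1522 1528 1525 1520 1526 1528 1523 1524 1520 1529]]
move tx ty tz [-3.7  0.  -0. ] turn 0.0 | yaw 0.8 j [ 0.05  0.55 -0.8   1.62  0.42  1.16 -2.4 ] p [0.5595 0.3136 0.0886] F [-3.7 -6.   7. ] grip 31.2 39.974855300970376 t 32.425
```

Block a's dimple is under the tip to within about 1 mm: the tip ray gives (0.672,0.090) and the dimple ray the same, and it dwelt over 2.5 s. On to block b.

```bash
python3 -m crank '[{"tx":-1,"ty":5,"tz":0,"turn":0},{"tx":-2,"ty":14,"tz":0,"turn":0},{"tx":-3,"ty":24,"tz":0,"turn":0},{"tx":-4,"ty":34,"tz":0,"turn":0},{"tx":-5,"ty":44,"tz":0,"turn":0}]' && python3 -m crank '[{"tx":-1,"ty":10,"tz":0,"turn":0},{"tx":-2,"ty":20,"tz":0,"turn":0},{"tx":-3,"ty":30,"tz":0,"turn":0},{"tx":-4,"ty":37,"tz":0,"turn":0},{"tx":-4,"ty":41,"tz":0,"turn":0}]' && python3 -m crank '[{"tx":0,"ty":0,"tz":0,"turn":0},{"tx":0,"ty":0,"tz":0,"turn":0}]'; cat > meas.py <<'E'
from h import *
import sys
tx,ty=float(sys.argv[1]),float(sys.argv[2])
to(tx,ty,.0886,.8)
for n in("side","top"):
    im,d=ctrl.get_image(n); g=im.astype(int).sum(2)
    u,v=proj(n,[[.672,.0895,.0765]])[0]; U,V=int(round(u)),int(round(v))
    w=g[V-3:V+5,U-4:U+5]; k=np.clip(230-w,0,None).astype(float)
    if n=="top": k[:2]=0   # needle shadow/needle rows
    vv,uu=np.mgrid[V-3:V+5,U-4:U+5]; c=((uu*k).sum()/k.sum(),(vv*k).sum()/k.sum())
    print(n,"dimple px",np.round(c,2),"world",ray(n,[c],.0765)[0].round(4)); print(w)
tops({"top":(im,d)})
for q in("block_a_dimple","pointer_tip"): print(q,[np.round(r["xyz"],4).tolist() for r in ctrl.mark_of("top",q)])
E
python3 meas.py .5515 .2286
```

```text
time: 33.05
position: [0.5586, 0.275, 0.0888]
tool_rot: [-3.135, -0.026, -0.011]
ft_force: [8.0, 8.4, -6.3]
grip_width: 0.361
grip_force: 40.2
time: 33.67
position: [0.5552, 0.2336, 0.0888]
tool_rot: [-3.135, -0.025, -0.011]
ft_force: [8.5, 9.0, -5.8]
grip_width: 0.359
grip_force: 40.1
time: 33.92
position: [0.5552, 0.233, 0.0888]
tool_rot: [-3.137, -0.025, -0.01]
ft_force: [6.6, 6.3, -4.8]
grip_width: 0.359
grip_force: 40.1
move tx ty tz [-3.8  4.3  0.2] turn 0.02 | yaw 0.9 j [ 0.22  0.46 -0.82  1.73  0.37  1.11 -2.27] p [0.5552 0.233  0.0888] F [ 6.6  6.3 -4.8] grip 31.2 40.088960942812264 t 33.925
side dimple px [336.14 194.52] world [0.678  0.0956 0.0765]
[[259 303 326 332 469 520 538 538 538]
 [520 550 519 371 182  96 191 487 533]
 [560 579 611 449 201 127 127 395 522]
 [529 520 513 518 474 520 542 546 540]
 [491 525 532 509 585 616 562 542 543]
 [478 475 502 597 584 633 574 534 541]
 [397 357 341 327 327 327 333 300 309]
 [282 292 299 284 286 292 273 281 311]]
top dimple px [247.54 161.37] world [0.676  0.0953 0.0765]
[[369 393 200 156 357 467 461 458 442]
 [371 406 226 138 288 427 458 458 424]
 [341 337 142 118 234 400 479 478 459]
 [370 388 174 170 360 478 539 548 526]
 [414 506 379 423 512 503 547 580 523]
 [365 491 439 481 537 510 512 530 451]
 [315 430 394 374 475 516 466 448 372]
 [326 457 391 339 457 468 417 406 358]]
top px [225. 167.] c 657.1 175.7 LxW 105.8 39.4 ang -0.2 z 0.0779
top px [249. 169.] c 657.4 91.4 LxW 70.6 39.7 ang 0.8 z 0.0776
top px [273. 168.] c 656.5 6.0 LxW 52.4 39.2 ang 0.9 z 0.0769
block_a_dimple [[0.6709, 0.0073, 0.0745], [0.6932, 0.1788, 0.0795], [0.6608, 0.1828, 0.0451]]
pointer_tip [[0.6707, 0.088, 0.1015]]
```

```bash
python3 -m crank '[{"tx":-2,"ty":3,"tz":0,"turn":0},{"tx":-5,"ty":5,"tz":0,"turn":0},{"tx":-5,"ty":5,"tz":0,"turn":0},{"tx":-5,"ty":5,"tz":0,"turn":0},{"tx":-5,"ty":5,"tz":0,"turn":0}]';python3 meas.py .5515 .2286
```

```text
time: 34.75
position: [0.5498, 0.2286, 0.0888]
tool_rot: [-3.136, -0.025, -0.009]
ft_force: [6.3, 7.2, -4.1]
grip_width: 0.356
grip_force: 40.1
move tx ty tz [ 1.7 -0.   0.2] turn 0.03 | yaw 0.9 j [ 0.23  0.45 -0.82  1.75  0.36  1.1  -2.26] p [0.5498 0.2286 0.0888] F [ 6.3  7.2 -4.1] grip 31.0 40.10989072266966 t 34.75
side dimple px [334.54 195.38] world [0.6723 0.091  0.0765]
[[393 389 372 325 496 537 532 538 605]
 [647 670 675 543 507 538 524 536 544]
 [640 585 319  83  89 272 494 537 549]
 [671 668 448 160 120 382 513 535 545]
 [504 524 534 532 535 546 544 529 539]
 [533 569 550 539 531 535 546 538 528]
 [475 464 507 555 548 538 533 505 370]
 [309 310 261 255 261 262 304 314 333]]
top dimple px [248.63 162.24] world [0.6728 0.0913 0.0765]
[[360 386 192 155 349 456 450 447 444]
 [358 404 247 133 316 447 448 445 450]
 [360 444 313 149 220 365 444 462 461]
 [352 473 369 134  71 214 388 463 456]
 [378 511 431 172  51 236 401 498 487]
 [363 530 531 390 379 473 463 470 471]
 [356 518 555 542 572 563 461 390 414]
 [419 529 448 493 537 504 491 452 434]]
top px [227. 168.] c 651.5 169.8 LxW 102.8 39.6 ang 1.9 z 0.0773
top px [251. 170.] c 649.4 85.9 LxW 69.0 36.0 ang 1.6 z 0.0771
top px [274. 170.] c 651.3 2.4 LxW 55.2 39.2 ang 0.8 z 0.0768
block_a_dimple [[0.6657, 0.0042, 0.0763], [0.5489, 0.0646, 0.1202]]
pointer_tip [[0.6702, 0.09, 0.1008]]
```

```bash
python3 -m crank '[{"tx":0,"ty":0,"tz":0,"turn":0},{"tx":0,"ty":0,"tz":0,"turn":0},{"tx":0,"ty":0,"tz":0,"turn":0},{"tx":0,"ty":0,"tz":0,"turn":0},{"tx":0,"ty":0,"tz":0,"turn":0}]' && python3 -m crank '[{"tx":-1,"ty":5,"tz":0,"turn":0},{"tx":-3,"ty":14,"tz":0,"turn":0},{"tx":-5,"ty":24,"tz":0,"turn":0},{"tx":-8,"ty":34,"tz":0,"turn":0},{"tx":-10,"ty":44,"tz":0,"turn":0}]' && python3 -m crank '[{"tx":-3,"ty":10,"tz":0,"turn":0},{"tx":-5,"ty":20,"tz":0,"turn":0},{"tx":-7,"ty":30,"tz":0,"turn":0},{"tx":-9,"ty":37,"tz":0,"turn":0},{"tx":-9,"ty":41,"tz":0,"turn":0}]' && python3 -m crank '[{"tx":0,"ty":0,"tz":0,"turn":0},{"tx":0,"ty":0,"tz":0,"turn":0}]'; python3 meas.py .532 .143
```

```text
time: 35.58
position: [0.5498, 0.2286, 0.0888]
tool_rot: [-3.136, -0.026, -0.009]
ft_force: [6.0, 6.6, -5.2]
grip_width: 0.358
grip_force: 40.1
time: 36.2
position: [0.5408, 0.185, 0.0888]
tool_rot: [-3.135, -0.026, -0.011]
ft_force: [7.9, 7.9, -7.1]
grip_width: 0.357
grip_force: 40.1
time: 36.83
position: [0.5323, 0.1435, 0.0888]
tool_rot: [-3.136, -0.026, -0.011]
ft_force: [7.2, 9.1, -6.6]
grip_width: 0.359
grip_force: 40.1
time: 37.08
position: [0.5324, 0.1429, 0.0888]
tool_rot: [-3.137, -0.025, -0.01]
ft_force: [6.4, 5.4, -4.8]
grip_width: 0.36
grip_force: 40.1
move tx ty tz [-0.4 -0.1  0.2] turn 0.03 | yaw 0.9 j [ 0.41  0.35 -0.84  1.86  0.29  1.06 -2.09] p [0.5324 0.1429 0.0888] F [ 6.4  5.4 -4.8] grip 31.3 40.076858340762556 t 37.075
side dimple px [334.28 195.57] world [0.6713 0.09   0.0765]
[[293 332 308 490 533 535 529 581 684]
 [579 590 531 455 509 539 529 541 546]
 [594 506 271  95 185 386 505 536 545]
 [544 403 197 129 122 385 513 541 543]
 [604 619 577 507 526 538 543 533 540]
 [600 606 570 632 578 543 537 540 530]
 [534 513 589 617 557 539 528 497 368]
 [352 350 337 335 294 273 301 330 326]]
top dimple px [248.64 162.45] world [0.6721 0.0913 0.0765]
[[349 384 188 152 346 449 444 443 405]
 [347 401 242 129 312 440 442 436 446]
 [361 441 328 176 228 369 437 453 453]
 [350 460 373 175 102 229 386 447 445]
 [339 454 346 127  55 210 395 456 445]
 [360 483 451 340 260 337 439 476 487]
 [407 511 524 518 452 438 455 456 475]
 [454 546 472 467 509 527 499 434 429]]
top px [250. 174.] c 632.4 85.5 LxW 105.9 36.1 ang 1.3 z 0.0776
top px [274. 174.] c 632.8 0.4 LxW 69.7 35.6 ang 0.9 z 0.0775
top px [298. 175.] c 632.8 -84.8 LxW 51.1 35.6 ang 0.2 z 0.0766
block_a_dimple [[0.6463, -0.0817, 0.0747]]
pointer_tip [[0.6733, 0.0903, 0.1005]]
```

Block d's dimple reads (0.6717,0.0907) against the tip at about (0.672,0.090). I'll hold a second, then release the knob and go to the right of the lever.

```bash
python3 -m crank '[{"tx":0,"ty":0,"tz":0,"turn":0},{"tx":0,"ty":0,"tz":0,"turn":0},{"tx":0,"ty":0,"tz":0,"turn":0},{"tx":0,"ty":0,"tz":0,"turn":0},{"tx":0,"ty":0,"tz":0,"turn":0}]' && python3 -m crank '[{"tx":0,"ty":0,"tz":0,"turn":0},{"tx":0,"ty":0,"tz":0,"turn":0},{"tx":0,"ty":0,"tz":0,"turn":0},{"tx":0,"ty":0,"tz":0,"turn":0},{"tx":0,"ty":0,"tz":0,"turn":0}]' 55 && python3 -m crank '[{"tx":0,"ty":0,"tz":-20,"turn":0},{"tx":0,"ty":0,"tz":-60,"turn":0},{"tx":0,"ty":0,"tz":-110,"turn":0},{"tx":0,"ty":45,"tz":-115,"turn":0},{"tx":0,"ty":100,"tz":-115,"turn":0}]' && python3 -m crank '[{"tx":0,"ty":50,"tz":0,"turn":0},{"tx":0,"ty":100,"tz":0,"turn":0},{"tx":0,"ty":105,"tz":0,"turn":0},{"tx":0,"ty":105,"tz":0,"turn":0},{"tx":0,"ty":105,"tz":0,"turn":0}]' 0 20; python3 - <<'E'
from h import *
to(.532,-.062,.119,.8)
for n in("side","top"):
    im,d=ctrl.get_image(n)
    for q in("lever_tip","lever_pivot","knob_top","block_a_dimple"): print(n,q,[(np.round(r["xyz"],4).tolist(),round(r["confidence"],2)) for r in ctrl.mark_of(n,q)])
E
python3 meas.py .5 .5 | grep dimple
```

```text
time: 37.9
position: [0.5324, 0.1429, 0.0888]
tool_rot: [-3.137, -0.026, -0.01]
ft_force: [6.7, 5.9, -4.5]
grip_width: 0.355
grip_force: 40.1
time: 38.52
position: [0.5298, 0.1405, 0.088]
tool_rot: [3.141, 0.024, -0.0]
ft_force: [0.8, -0.8, -0.0]
grip_width: 0.628
grip_force: 0.0
time: 39.15
position: [0.5323, 0.0413, 0.206]
tool_rot: [3.141, 0.03, 0.007]
ft_force: [0.9, 0.4, -0.4]
grip_width: 0.631
grip_force: 0.0
time: 39.78
position: [0.5332, -0.0622, 0.2037]
tool_rot: [-3.141, -0.029, -0.001]
ft_force: [-0.2, -0.2, 0.8]
grip_width: 0.146
grip_force: 0.0
move tx ty tz [-1.3 -0.2 84.7] turn 0.05 | yaw 1.0 j [ 0.77  0.16 -0.76  1.76  0.12  1.26 -1.58] p [ 0.5332 -0.0622  0.2037] F [-0.2 -0.2  0.8] grip 12.7 0.0 t 39.775
side lever_tip [([0.6329, 0.0865, 0.0452], 0.65), ([0.5333, -0.0238, 0.1214], 0.51), ([0.6385, -0.0012, 0.0457], 0.27)]
side lever_pivot [([0.533, 0.0242, 0.0556], 0.97), ([0.6365, 0.0049, 0.0435], 0.35)]
side knob_top [([0.5312, 0.143, 0.1064], 0.88)]
side block_a_dimple [([0.6474, -0.0799, 0.0746], 0.94)]
top lever_tip []
top lever_pivot [([0.5254, 0.0229, 0.0578], 0.83)]
top knob_top [([0.5293, 0.1436, 0.1004], 0.85)]
top block_a_dimple []
side dimple px [334.15 195.04] world [0.6714 0.093  0.0765]
top dimple px [248.31 162.51] world [0.6719 0.0925 0.0765]
block_a_dimple []
```

The release nudged the carrier about 2 mm to the left (dimple y about 0.0927). I'll push the knob back to the right with the closed fingers before clamping.

```bash
python3 -m crank '[{"tx":-1,"ty":-55,"tz":0,"turn":0},{"tx":-1,"ty":-110,"tz":0,"turn":0},{"tx":-1,"ty":-165,"tz":0,"turn":0},{"tx":-1,"ty":-220,"tz":0,"turn":0},{"tx":-1,"ty":-254,"tz":0,"turn":0}]' 0 20 && python3 -m crank '[{"tx":0,"ty":0,"tz":30,"turn":0},{"tx":0,"ty":0,"tz":80,"turn":0},{"tx":0,"ty":0,"tz":114,"turn":0},{"tx":0,"ty":0,"tz":114,"turn":0},{"tx":0,"ty":0,"tz":114,"turn":0}]' && python3 -m crank '[{"tx":0,"ty":8,"tz":0,"turn":0},{"tx":0,"ty":13,"tz":0,"turn":0},{"tx":0,"ty":13,"tz":0,"turn":0}]'; python3 meas.py .5 .5 | grep -v '\[\['
```

```text
time: 41.1
position: [0.5274, 0.1929, 0.2033]
tool_rot: [-3.14, -0.029, -0.001]
ft_force: [1.6, 0.4, -0.3]
grip_width: 0.004
grip_force: 0.0
time: 41.72
position: [0.529, 0.1901, 0.0904]
tool_rot: [-3.141, -0.024, -0.003]
ft_force: [0.5, 0.4, -0.0]
grip_width: 0.004
grip_force: 0.0
time: 42.1
position: [0.5289, 0.1756, 0.0896]
tool_rot: [3.141, 0.021, 0.002]
ft_force: [0.4, -0.3, -1.0]
grip_width: 0.009
grip_force: 0.0
move tx ty tz [ -24.4 -324.7    0.8] turn -0.0 | yaw 0.8 j [ 0.37  0.38 -0.86  1.83  0.32  1.08 -2.17] p [0.5289 0.1756 0.0896] F [ 0.4 -0.3 -1. ] grip 0.8 0.0 t 42.1
side dimple px [334.1  195.04] world [0.6713 0.093  0.0765]
 [529 453 332 308 398 511 532 541 551]
 [636 442 151  95 116 371 513 538 547]
 [568 480 288 217 306 504 537 531 537]
 [536 535 602 595 556 539 539 540 540]
 [572 577 582 587 551 543 544 533 492]
 [577 569 560 603 493 432 403 319 322]
 [313 296 296 313 263 277 308 324 328]]
top dimple px [248.31 162.49] world [0.6719 0.0925 0.0765]
 [345 399 244 132 312 435 441 444 441]
 [356 439 317 140 251 408 459 453 461]
 [357 447 321 117 138 345 450 444 449]
 [378 420 210  60  99 382 509 473 485]
 [415 469 289 183 248 479 541 491 500]
 [398 478 418 387 400 481 522 502 491]
 [379 459 394 422 463 475 521 533 499]]
top px [250. 174.] c 632.0 87.3 LxW 105.6 39.4 ang 0.9 z 0.0773
top px [274. 174.] c 632.6 0.4 LxW 69.1 35.7 ang 0.8 z 0.0773
top px [298. 175.] c 633.9 -83.1 LxW 53.9 39.0 ang 0.0 z 0.0764
```

```bash
for i in 1; do python3 -m crank '[{"tx":0,"ty":2,"tz":0,"turn":0},{"tx":0,"ty":3,"tz":0,"turn":0}]'; python3 -m crank '[{"tx":0,"ty":2,"tz":0,"turn":0},{"tx":0,"ty":2,"tz":0,"turn":0}]'; python3 -m crank '[{"tx":0,"ty":2,"tz":0,"turn":0},{"tx":0,"ty":2,"tz":0,"turn":0}]'; done | grep -E "position|ft_"; python3 meas.py .5 .5 | grep world
```

```text
position: [0.5283, 0.1735, 0.0889]
ft_force: [-0.2, -0.6, 0.7]
position: [0.5284, 0.1713, 0.089]
ft_force: [-0.6, -0.8, 0.1]
position: [0.5283, 0.1703, 0.0891]
ft_force: [0.5, 1.5, -0.2]
side dimple px [334.09 195.03] world [0.6712 0.093  0.0765]
top dimple px [248.38 162.46] world [0.672  0.0922 0.0765]
```

```bash
for i in 1; do python3 -m crank '[{"tx":0,"ty":2,"tz":0,"turn":0},{"tx":0,"ty":3,"tz":0,"turn":0}]'; python3 -m crank '[{"tx":0,"ty":1,"tz":0,"turn":0},{"tx":0,"ty":2,"tz":0,"turn":0}]';  done | grep -E "position|ft_"; python3 meas.py .5 .5 | grep world
```

```text
position: [0.5283, 0.1695, 0.0892]
ft_force: [1.3, 8.2, -2.2]
position: [0.5284, 0.1677, 0.0892]
ft_force: [0.4, 8.1, -2.5]
side dimple px [334.2  195.45] world [0.6712 0.0907 0.0765]
top dimple px [248.65 162.52] world [0.6718 0.0912 0.0765]
```

```bash
python3 -m crank '[{"tx":0,"ty":1,"tz":0,"turn":0},{"tx":0,"ty":2,"tz":0,"turn":0},{"tx":0,"ty":2,"tz":0,"turn":0}]' | grep -E "position|ft_"; python3 -m crank '[{"tx":0,"ty":-12,"tz":0,"turn":0},{"tx":0,"ty":-22,"tz":-40,"turn":0},{"tx":0,"ty":-22,"tz":-90,"turn":0},{"tx":0,"ty":0,"tz":-117,"turn":0},{"tx":0,"ty":50,"tz":-117,"turn":0}]'| grep posi; python3 -m crank '[{"tx":2,"ty":50,"tz":0,"turn":0},{"tx":4,"ty":100,"tz":0,"turn":0},{"tx":4,"ty":150,"tz":0,"turn":0},{"tx":4,"ty":177,"tz":0,"turn":0},{"tx":4,"ty":177,"tz":0,"turn":0}]'; python3 meas.py .532 -.062 | grep -E "world|move"
```

```text
position: [0.5284, 0.1655, 0.0892]
ft_force: [0.7, 8.3, -2.7]
position: [0.5304, 0.1146, 0.209]
time: 45.58
position: [0.5355, -0.0678, 0.2058]
tool_rot: [3.14, 0.015, -0.002]
ft_force: [0.6, 0.4, -0.9]
grip_width: 0.006
grip_force: 0.0
move tx ty tz [ -3.3  -6.1 117.2] turn -0.05 | yaw 0.5 j [ 0.79  0.18 -0.78  1.75  0.13  1.27 -1.59] p [ 0.5355 -0.0678  0.2058] F [ 0.6  0.4 -0.9] grip 0.5 0.0 t 45.575
side dimple px [334.38 195.92] world [0.6713 0.0881 0.0765]
top dimple px [249.38 162.63] world [0.6715 0.0887 0.0765]
```

```bash
python3 -m crank '[{"tx":-3,"ty":-2,"tz":40,"turn":0},{"tx":-3,"ty":-2,"tz":86,"turn":0},{"tx":-3,"ty":-2,"tz":88,"turn":0},{"tx":-3,"ty":-2,"tz":88,"turn":0}]' | grep -E "posi|ft_"; python3 -m crank '[{"tx":0,"ty":-10,"tz":0,"turn":0},{"tx":0,"ty":-20,"tz":0,"turn":0},{"tx":0,"ty":-30,"tz":0,"turn":0},{"tx":0,"ty":-40,"tz":0,"turn":0},{"tx":0,"ty":-50,"tz":0,"turn":0}]' | grep -E "posi|ft_";  python3 -m crank '[{"tx":0,"ty":-6,"tz":0,"turn":0},{"tx":0,"ty":-12,"tz":0,"turn":0},{"tx":0,"ty":-18,"tz":0,"turn":0},{"tx":0,"ty":-18,"tz":0,"turn":0}]'| grep -E "posi|ft_"
```

```text
position: [0.5339, -0.0614, 0.1194]
ft_force: [-0.1, 0.9, 0.8]
position: [0.5334, -0.0158, 0.1202]
ft_force: [-2.0, -8.4, 9.6]
position: [0.533, 0.0038, 0.1201]
ft_force: [-1.8, -5.3, 8.8]
```

```bash
python3 meas.py .532 .0125 | grep -E "world|move"; python3 - <<'E'
from h import *
for n in("side","top"):
    im,d=ctrl.get_image(n)
    if n=="side": cv2.imwrite("pics/l1.png",cv2.resize(im[150:240,250:370],None,fx=6,fy=6,interpolation=2)[...,::-1])
    for q in("lever_tip","lever_pivot","knob_top"): print(n,q,[(np.round(r["xyz"],4).tolist(),round(r["confidence"],2)) for r in ctrl.mark_of(n,q)])
E
```

```text
move tx ty tz [-1.  -8.9 31.5] turn 0.01 | yaw 0.8 j [ 0.66  0.26 -0.81  1.87  0.21  1.1  -1.78] p [0.533  0.0038 0.1201] F [-1.8 -5.3  8.8] grip 0.6 7.841683477163315 t 47.4
side dimple px [337.16 198.09] world [0.6778 0.0758 0.0765]
top dimple px [251.06 165.86] world [0.6598 0.0824 0.0765]
side lever_tip [([0.5274, 0.0172, 0.1275], 0.46)]
side lever_pivot [([0.5316, 0.0554, 0.0598], 0.66)]
side knob_top [([0.5303, 0.1777, 0.1028], 0.9)]
top lever_tip []
top lever_pivot [([0.5272, 0.0564, 0.06], 0.72), ([0.6138, 0.0898, -0.0015], 0.41)]
top knob_top [([0.5288, 0.1807, 0.1009], 0.57)]
```

View pics/l1.png

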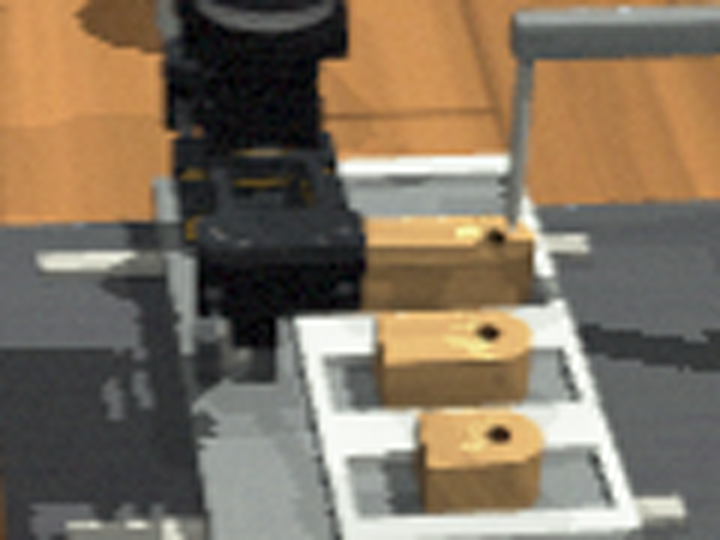

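The carrier slid about 35 mm left because the lever tip jammed by friction on the finger. In the crop the blocks are still seated, dimple d at (495,237) and needle tip at (513,225). I'll bring the lever just past upright while lifting the finger as the tip rises, then reposition the carrier, then do the last short clamp push.

```bash
python3 -m crank '[{"tx":0,"ty":3,"tz":0,"turn":0},{"tx":0,"ty":3,"tz":3,"turn":0},{"tx":0,"ty":2,"tz":3,"turn":0}]' | grep -E "posi|ft_"; python3 -m crank '[{"tx":0,"ty":-4,"tz":-5,"turn":0},{"tx":0,"ty":-9,"tz":-10,"turn":0},{"tx":0,"ty":-14,"tz":-14,"turn":0},{"tx":0,"ty":-20,"tz":-17,"turn":0},{"tx":0,"ty":-26,"tz":-20,"turn":0}]' | grep -E "posi|ft_";  python3 - <<'E'
from h import *
for n in("side","top"):
    im,d=ctrl.get_image(n)
    for q in("lever_tip","lever_pivot","knob_top"): print(n,q,[(np.round(r["xyz"],4).tolist(),round(r["confidence"],2)) for r in ctrl.mark_of(n,q)])
E
```

```text
position: [0.5331, 0.0004, 0.1167]
ft_force: [-1.5, -7.0, 7.5]
position: [0.5308, 0.0305, 0.1347]
ft_force: [0.9, -1.4, -0.2]
side lever_tip []
side lever_pivot [([0.5314, 0.0603, 0.0591], 0.98)]
side knob_top [([0.5314, 0.18, 0.1048], 0.94), ([0.6356, 0.0434, 0.0468], 0.39)]
top lever_tip [([0.6716, 0.1282, 0.0764], 0.22)]
top lever_pivot [([0.5259, 0.061, 0.0617], 0.71)]
top knob_top [([0.5297, 0.1812, 0.1005], 0.86)]
```

```bash
python3 -m crank '[{"tx":0,"ty":-5,"tz":-1,"turn":0},{"tx":0,"ty":-10,"tz":-1,"turn":0},{"tx":0,"ty":-10,"tz":-1,"turn":0}]' | grep -E "posi|ft_"; python3 -m crank '[{"tx":0,"ty":15,"tz":0,"turn":0},{"tx":0,"ty":15,"tz":-40,"turn":0},{"tx":0,"ty":10,"tz":-75,"turn":0},{"tx":0,"ty":-30,"tz":-75,"turn":0},{"tx":0,"ty":-85,"tz":-75,"turn":0}]' 60 | grep -E "posi|ft_";  python3 - <<'E'
from h import *
for n in("side","top"):
    im,d=ctrl.get_image(n)
    for q in("lever_tip","lever_pivot","knob_top","block_a_dimple"): print(n,q,[(np.round(r["xyz"],4).tolist(),round(r["confidence"],2)) for r in ctrl.mark_of(n,q)])
to(.5305,.180,.088,.8)
E
```

```text
position: [0.5314, 0.0404, 0.1362]
ft_force: [0.4, 0.7, -1.3]
position: [0.5312, 0.1225, 0.2115]
ft_force: [0.4, -0.0, -0.4]
side lever_tip [([0.6088, 0.0846, -0.0002], 0.62), ([0.5309, 0.0551, 0.1373], 0.54)]
side lever_pivot [([0.5324, 0.0609, 0.0582], 0.96), ([0.6396, 0.0362, 0.0435], 0.6), ([0.6104, 0.0877, 0.0022], 0.59)]
side knob_top [([0.5282, 0.1777, 0.1017], 0.65)]
side block_a_dimple [([0.6466, -0.0435, 0.0776], 0.68)]
top lever_tip []
top lever_pivot [([0.5276, 0.0576, 0.0607], 0.75)]
top knob_top [([0.5284, 0.1797, 0.0995], 0.91), ([0.525, 0.0607, 0.0574], 0.74)]
top block_a_dimple [([0.6477, -0.0448, 0.0751], 0.73)]
move tx ty tz [  0.9 -56.9 122.8] turn -0.01 | yaw 0.7 j [ 0.53  0.21 -0.9   1.73  0.17  1.28 -1.97] p [0.5304 0.1231 0.2109] F [0.4 0.2 0.2] grip 59.7 0.0 t 50.9
```

```bash
python3 -m crank '[{"tx":-1,"ty":-50,"tz":0,"turn":0},{"tx":-1,"ty":-99,"tz":0,"turn":0},{"tx":-1,"ty":-99,"tz":30,"turn":0},{"tx":-1,"ty":-99,"tz":40,"turn":0},{"tx":-1,"ty":-99,"tz":40,"turn":0}]' 0 20| grep -E "posi|ft_"; python3 -m crank '[{"tx":0,"ty":0,"tz":40,"turn":0},{"tx":0,"ty":0,"tz":82,"turn":0},{"tx":0,"ty":0,"tz":82,"turn":0},{"tx":0,"ty":8,"tz":82,"turn":0},{"tx":0,"ty":14,"tz":82,"turn":0}]' | grep -E "posi|ft_"; python3 -m crank '[{"tx":0,"ty":8,"tz":0,"turn":0},{"tx":0,"ty":16,"tz":0,"turn":0},{"tx":0,"ty":24,"tz":0,"turn":0},{"tx":0,"ty":30,"tz":0,"turn":0},{"tx":0,"ty":32,"tz":0,"turn":0}]'| grep -E "posi|ft_"; python3 meas.py .5284 .1655 | grep -E "world|move|top px"
```

```text
position: [0.5277, 0.222, 0.1704]
ft_force: [-1.1, -0.3, -0.4]
position: [0.5294, 0.2091, 0.0912]
ft_force: [0.6, 0.6, 0.2]
position: [0.5296, 0.1811, 0.0911]
ft_force: [0.8, 8.4, 1.0]
move tx ty tz [-1.4 15.6  2.4] turn 0.03 | yaw 0.9 j [ 0.38  0.38 -0.88  1.83  0.33  1.08 -2.18] p [0.5296 0.1811 0.0911] F [0.8 8.4 1. ] grip 0.5 4.839534256607294 t 52.775
side dimple px [333.15 193.  ] world [0.6701 0.1045 0.0765]
top dimple px [245.1  162.95] world [0.6701 0.1039 0.0765]
top px [247. 174.] c 632.4 99.8 LxW 105.6 36.2 ang 1.3 z 0.0774
top px [271. 175.] c 632.9 12.7 LxW 70.3 39.1 ang 0.9 z 0.0775
top px [295. 175.] c 632.2 -72.4 LxW 52.1 39.1 ang 0.7 z 0.0773
```

```bash
python3 -m crank '[{"tx":0,"ty":6,"tz":0,"turn":0},{"tx":0,"ty":11,"tz":0,"turn":0},{"tx":0,"ty":14,"tz":0,"turn":0},{"tx":0,"ty":16,"tz":0,"turn":0},{"tx":0,"ty":16,"tz":0,"turn":0}]'| grep -E "posi|ft_"; python3 meas.py .5284 .1655 | grep -E "world|move|top px"
```

```text
position: [0.5298, 0.1652, 0.0911]
ft_force: [1.5, 6.7, 1.2]
move tx ty tz [-1.5 -0.3  2.5] turn 0.03 | yaw 1.0 j [ 0.41  0.37 -0.88  1.84  0.32  1.07 -2.15] p [0.5298 0.1652 0.0911] F [1.5 6.7 1.2] grip 0.4 4.411978810094297 t 53.6
side dimple px [334.39 195.82] world [0.6714 0.0886 0.0765]
top dimple px [249.42 162.52] world [0.6719 0.0885 0.0765]
top px [251. 175.] c 632.6 83.8 LxW 105.4 39.7 ang 1.1 z 0.0774
top px [276. 174.] c 632.9 -3.1 LxW 69.7 35.7 ang 0.8 z 0.0773
top px [299. 175.] c 632.3 -88.4 LxW 51.7 35.6 ang 0.4 z 0.0768
```

```bash
python3 -m crank '[{"tx":0,"ty":-12,"tz":0,"turn":0},{"tx":0,"ty":-22,"tz":-40,"turn":0},{"tx":0,"ty":-22,"tz":-90,"turn":0},{"tx":0,"ty":0,"tz":-119,"turn":0},{"tx":0,"ty":50,"tz":-119,"turn":0}]'| grep posi; python3 -m crank '[{"tx":1,"ty":50,"tz":0,"turn":0},{"tx":2,"ty":100,"tz":0,"turn":0},{"tx":2,"ty":133,"tz":0,"turn":0},{"tx":2,"ty":133,"tz":0,"turn":0},{"tx":2,"ty":133,"tz":0,"turn":0}]' | grep posi; python3 -m crank '[{"tx":0,"ty":0,"tz":40,"turn":0},{"tx":0,"ty":0,"tz":78,"turn":0},{"tx":0,"ty":0,"tz":80,"turn":0},{"tx":0,"ty":0,"tz":80,"turn":0}]'|grep -E "posi|ft_"; python3 meas.py .530 .013 | grep -E "world|move"; python3 - <<'E'
from h import *
im,d=ctrl.get_image("side")
for q in("lever_tip","lever_pivot","knob_top"): print(q,[(np.round(r["xyz"],4).tolist(),round(r["confidence"],2)) for r in ctrl.mark_of("side",q)])
E
```

```text
position: [0.5304, 0.1141, 0.2113]
position: [0.5332, -0.0205, 0.2082]
position: [0.5341, -0.0201, 0.1292]
ft_force: [-0.4, -0.9, 0.5]
move tx ty tz [ -3.6 -33.2  40.6] turn 0.03 | yaw 1.0 j [ 0.73  0.25 -0.83  1.85  0.21  1.12 -1.73] p [ 0.5341 -0.0201  0.1292] F [-0.4 -0.9  0.5] grip 0.3 0.0 t 55.55
side dimple px [334.32 195.84] world [0.6712 0.0885 0.0765]
top dimple px [249.39 162.66] world [0.6714 0.0886 0.0765]
lever_tip []
lever_pivot [([0.532, 0.0204, 0.0591], 0.61)]
knob_top [([0.532, 0.1386, 0.1059], 0.84)]
```

Now the final clamp push in small steps, watching the force.

```bash
python3 -m crank '[{"tx":-2,"ty":-5,"tz":0,"turn":0},{"tx":-2,"ty":-10,"tz":0,"turn":0},{"tx":-2,"ty":-14,"tz":0,"turn":0},{"tx":-2,"ty":-18,"tz":0,"turn":0},{"tx":-2,"ty":-22,"tz":0,"turn":0}]'|grep -E "posi|ft_"; python3 -m crank '[{"tx":0,"ty":-3,"tz":0,"turn":0},{"tx":0,"ty":-5,"tz":0,"turn":0}]'|grep -E "posi|ft_";python3 -m crank '[{"tx":0,"ty":-2,"tz":0,"turn":0},{"tx":0,"ty":-4,"tz":0,"turn":0}]'|grep -E "posi|ft_"; python3 meas.py .530 .013 | grep -E "world"
```

```text
position: [0.531, 0.0006, 0.128]
ft_force: [-0.2, -1.0, 1.5]
position: [0.531, 0.0053, 0.1281]
ft_force: [-1.0, -1.9, 1.3]
position: [0.5309, 0.0094, 0.1281]
ft_force: [-0.6, -2.1, 2.2]
side dimple px [334.5  195.79] world [0.6718 0.0888 0.0765]
top dimple px [249.58 163.19] world [0.6694 0.0879 0.0765]
```

```bash
for i in 1; do python3 -m crank '[{"tx":0,"ty":-2,"tz":0,"turn":0},{"tx":0,"ty":-3,"tz":0,"turn":0}]';python3 -m crank '[{"tx":0,"ty":-2,"tz":0,"turn":0},{"tx":0,"ty":-3,"tz":0,"turn":0}]'; python3 -m crank '[{"tx":0,"ty":-1,"tz":0,"turn":0},{"tx":0,"ty":-2,"tz":0,"turn":0}]'; done|grep -E "posi|ft_"; python3 meas.py .530 .013 | grep -E "world"
```

```text
position: [0.5308, 0.0126, 0.1279]
ft_force: [0.2, -1.2, -0.1]
position: [0.5308, 0.0145, 0.1279]
ft_force: [0.6, -4.9, -0.1]
position: [0.5308, 0.0149, 0.1279]
ft_force: [1.3, -8.6, -0.1]
side dimple px [334.36 195.82] world [0.6713 0.0886 0.0765]
top dimple px [249.22 163.05] world [0.6699 0.0892 0.0765]
```

```bash
python3 -m crank '[{"tx":0,"ty":-2,"tz":0,"turn":0},{"tx":0,"ty":-3,"tz":0,"turn":0}]'|grep -E "posi|ft_"; python3 -m crank '[{"tx":0,"ty":10,"tz":0,"turn":0},{"tx":0,"ty":25,"tz":0,"turn":0},{"tx":0,"ty":30,"tz":-40,"turn":0},{"tx":0,"ty":60,"tz":-80,"turn":0},{"tx":-20,"ty":110,"tz":-100,"turn":0}]'|grep posi;python3 -m crank '[{"tx":-20,"ty":50,"tz":0,"turn":0},{"tx":-40,"ty":100,"tz":0,"turn":0},{"tx":-40,"ty":100,"tz":0,"turn":0}]'|grep -E "posi|ft_"; python3 meas.py .530 .013 | grep -E "world|move"; python3 - <<'E'
from h import *
for n in("side","top"):
    im,d=ctrl.get_image(n)
    if n=="side": cv2.imwrite("pics/f1.png",cv2.resize(im[150:240,250:370],None,fx=6,fy=6,interpolation=2)[...,::-1])
    for q in("lever_tip","lever_pivot","knob_top","pointer_tip"): print(n,q,[(np.round(r["xyz"],4).tolist(),round(r["confidence"],2)) for r in ctrl.mark_of(n,q)])
tops({"side":ctrl.get_image("side"),"top":ctrl.get_image("top")})
E
```

```text
position: [0.5307, 0.0176, 0.1279]
ft_force: [0.1, -8.1, 0.4]
position: [0.514, -0.0887, 0.2304]
position: [0.4715, -0.1957, 0.2277]
ft_force: [-0.9, -0.2, 0.1]
move tx ty tz [  59.8 -208.5  138.8] turn -0.09 | yaw 0.3 j [ 1.03  0.07 -0.71  1.79  0.05  1.3  -1.26] p [ 0.4715 -0.1957  0.2277] F [-0.9 -0.2  0.1] grip 0.3 0.0 t 59.475
side dimple px [334.17 195.19] world [0.6713 0.0921 0.0765]
top dimple px [248.47 162.35] world [0.6725 0.0919 0.0765]
side lever_tip [([0.6673, 0.0928, 0.077], 0.42)]
side lever_pivot [([0.5348, 0.0229, 0.0592], 0.72)]
side knob_top [([0.53, 0.1436, 0.1017], 0.61)]
side pointer_tip [([0.5329, 0.024, 0.0592], 0.51)]
top lever_tip [([0.5289, 0.1463, 0.1025], 0.69), ([0.5317, 0.0425, 0.1347], 0.63), ([0.5569, 0.4907, 0.0003], 0.25)]
top lever_pivot [([0.5276, 0.0194, 0.0619], 0.9), ([0.635, 0.0829, 0.0465], 0.3)]
top knob_top [([0.5262, 0.1434, 0.101], 0.62)]
top pointer_tip [([0.6691, 0.0872, 0.0997], 0.91), ([0.3407, 0.4613, -0.0024], 0.5)]
side px [323. 198.] c 635.3 83.1 LxW 106.8 50.1 ang 0.6 z 0.0764
side px [328. 215.] c 636.9 -2.8 LxW 75.3 47.5 ang -1.3 z 0.0759
side px [332. 232.] c 637.5 -86.6 LxW 57.3 45.8 ang -0.1 z 0.0766
top px [250. 175.] c 632.3 87.4 LxW 106.2 39.6 ang 1.3 z 0.0767
top px [275. 174.] c 632.9 -1.4 LxW 69.7 39.2 ang 1.0 z 0.0774
top px [299. 175.] c 633.9 -84.8 LxW 54.3 35.7 ang 0.5 z 0.0774
```

View pics/f1.png

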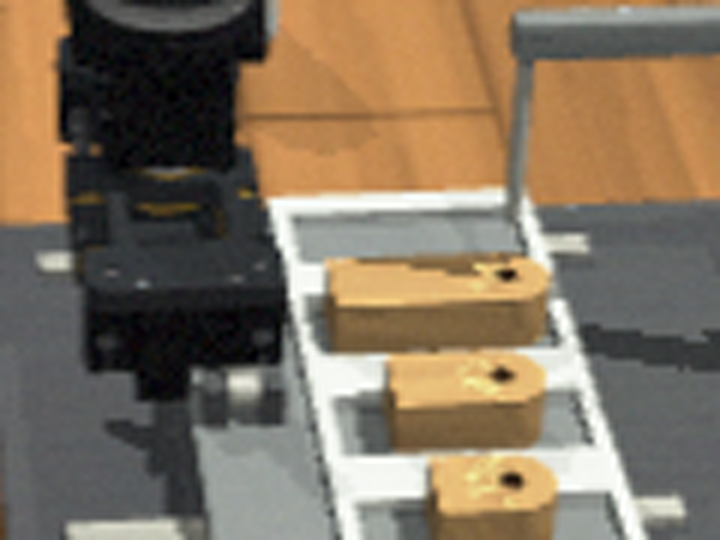

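The carrier slid about 3 mm on the last push, so the brake had not bitten yet. I'll measure the lever angle from the depth images with the arm clear.

```bash
python3 -m crank '[{"tx":-10,"ty":50,"tz":-30,"turn":0},{"tx":-20,"ty":100,"tz":-60,"turn":0},{"tx":-20,"ty":130,"tz":-60,"turn":0}]'|grep posi; cat > lev.py <<'E'
from h import *
for n in("side","top"):
    Q=[]
    for k in range(2):
        im,d=ctrl.get_image(n);P=cloud(n,d)
        m=(d>0)&(abs(P[...,0]-.531)<.03)&(P[...,1]>-.05)&(P[...,1]<.1)&(P[...,2]>.072)&(P[...,2]<.15); Q.append(P[m])
    Q=np.concatenate(Q)
    if len(Q)<8: print(n,len(Q));continue
    for lo in np.arange(.072,.15,.012):
        q=Q[(Q[:,2]>=lo)&(Q[:,2]<lo+.012)]
        if len(q)>1: print(n,round(lo+.006,3),len(q),"x",q[:,0].mean().round(4),"y",q[:,1].min().round(4),q[:,1].mean().round(4),q[:,1].max().round(4))
    for q in("lever_tip","lever_pivot","knob_top"): print(n,q,[(np.round(r["xyz"],4).tolist(),round(r["confidence"],2)) for r in ctrl.mark_of(n,q)])
E
python3 lev.py; python3 meas.py .5 .5|grep world
```

```text
position: [0.4555, -0.3245, 0.2907]
side 0.114 9 x 0.5353 y 0.0266 0.0325 0.0359
side 0.126 17 x 0.5341 y 0.0291 0.0345 0.0422
side 0.138 7 x 0.5327 y 0.0337 0.0381 0.0448
side lever_tip [([0.5287, 0.0396, 0.1364], 0.36)]
side lever_pivot [([0.5325, 0.0222, 0.057], 0.93), ([0.6373, 0.083, 0.045], 0.75), ([0.611, 0.0872, -0.0003], 0.4)]
side knob_top [([0.5315, 0.1404, 0.1016], 0.83)]
top 0.078 21 x 0.5274 y 0.0128 0.0211 0.0302
top 0.09 6 x 0.5287 y 0.0226 0.0228 0.0229
top 0.102 8 x 0.528 y 0.0255 0.0265 0.0292
top 0.114 14 x 0.5251 y 0.0253 0.0308 0.0388
top 0.126 15 x 0.5296 y 0.0281 0.035 0.0453
top 0.138 31 x 0.528 y 0.0309 0.0384 0.0447
top lever_tip [([0.5315, 0.0436, 0.1354], 0.61), ([0.6422, -0.0828, 0.0405], 0.6)]
top lever_pivot [([0.5269, 0.0224, 0.0601], 0.97)]
top knob_top [([0.5308, 0.1447, 0.1036], 0.85)]
side dimple px [334.18 195.18] world [0.6714 0.0922 0.0765]
top dimple px [248.47 162.35] world [0.6725 0.0919 0.0765]
```

```bash
python3 -m crank '[{"tx":16,"ty":-60,"tz":15,"turn":0},{"tx":32,"ty":-120,"tz":30,"turn":0},{"tx":48,"ty":-180,"tz":45,"turn":0},{"tx":60,"ty":-240,"tz":60,"turn":0},{"tx":72,"ty":-300,"tz":75,"turn":0}]'|grep posi; python3 -m crank '[{"tx":1,"ty":-60,"tz":0,"turn":0},{"tx":2,"ty":-120,"tz":0,"turn":0},{"tx":3,"ty":-180,"tz":0,"turn":0},{"tx":3,"ty":-213,"tz":0,"turn":0},{"tx":3,"ty":-213,"tz":0,"turn":0}]'|grep posi; python3 -c "
from h import *
to(.529,.188,.089,.9)"
```

```text
position: [0.5226, -0.0226, 0.2141]
position: [0.521, 0.1925, 0.2145]
move tx ty tz [  7.9   4.9 125.5] turn 0.07 | yaw 1.2 j [ 0.46  0.26 -0.98  1.7   0.22  1.3  -2.12] p [0.521  0.1925 0.2145] F [-0.4 -0.6 -0.6] grip 0.5 0.0 t 62.6
```

```bash
python3 -m crank '[{"tx":6,"ty":4,"tz":40,"turn":0},{"tx":6,"ty":4,"tz":90,"turn":0},{"tx":6,"ty":4,"tz":124,"turn":0},{"tx":6,"ty":4,"tz":124,"turn":0},{"tx":6,"ty":12,"tz":124,"turn":0}]'|grep -E "posi|ft_"; python3 -m crank '[{"tx":0,"ty":4,"tz":0,"turn":0},{"tx":0,"ty":6,"tz":0,"turn":0}]'|grep -E "posi|ft_";python3 -m crank '[{"tx":0,"ty":2,"tz":0,"turn":0},{"tx":0,"ty":3,"tz":0,"turn":0}]'|grep -E "posi|ft_";python3 -m crank '[{"tx":0,"ty":2,"tz":0,"turn":0},{"tx":0,"ty":2,"tz":0,"turn":0}]'|grep -E "posi|ft_"; python3 meas.py .5 .5|grep world
```

```text
position: [0.5293, 0.1768, 0.0917]
ft_force: [0.9, 0.5, -0.1]
position: [0.5294, 0.1701, 0.0915]
ft_force: [0.6, -0.1, -0.6]
position: [0.5288, 0.1684, 0.0908]
ft_force: [0.2, 1.4, 0.9]
position: [0.5288, 0.1681, 0.091]
ft_force: [-0.3, 5.0, 1.5]
side dimple px [334.09 195.1 ] world [0.6712 0.0926 0.0765]
top dimple px [248.48 162.35] world [0.6725 0.0919 0.0765]
```

```bash
python3 -m crank '[{"tx":0,"ty":2,"tz":0,"turn":0},{"tx":0,"ty":2,"tz":0,"turn":0}]'|grep -E "posi|ft_";python3 -m crank '[{"tx":0,"ty":2,"tz":0,"turn":0},{"tx":0,"ty":2,"tz":0,"turn":0}]'|grep -E "posi|ft_"; python3 meas.py .5 .5|grep world
```

```text
position: [0.5288, 0.1672, 0.091]
ft_force: [0.1, 6.6, 1.7]
position: [0.5288, 0.1652, 0.091]
ft_force: [0.4, 7.0, 1.2]
side dimple px [334.32 195.83] world [0.6712 0.0885 0.0765]
top dimple px [249.36 162.47] world [0.672  0.0887 0.0765]
```

The carrier still slides at 7 N, so it was not braked, and the dimple is back at (0.6716,0.0886). I'll push the lever again higher up, near its tip, where it needs less force.

```bash
python3 -m crank '[{"tx":0,"ty":-12,"tz":0,"turn":0},{"tx":0,"ty":-22,"tz":-40,"turn":0},{"tx":0,"ty":-22,"tz":-90,"turn":0},{"tx":0,"ty":0,"tz":-119,"turn":0},{"tx":0,"ty":50,"tz":-119,"turn":0}]'| grep posi; python3 -m crank '[{"tx":1,"ty":50,"tz":0,"turn":0},{"tx":2,"ty":100,"tz":0,"turn":0},{"tx":2,"ty":128,"tz":0,"turn":0},{"tx":2,"ty":128,"tz":0,"turn":0},{"tx":2,"ty":128,"tz":0,"turn":0}]' | grep posi; python3 -m crank '[{"tx":0,"ty":0,"tz":30,"turn":0},{"tx":0,"ty":0,"tz":64,"turn":0},{"tx":0,"ty":0,"tz":64,"turn":0},{"tx":0,"ty":-15,"tz":64,"turn":0},{"tx":0,"ty":-20,"tz":64,"turn":0}]'|grep -E "posi|ft_"; python3 meas.py .530 .013 | grep -E "world|move"
```

```text
position: [0.5301, 0.114, 0.2119]
position: [0.533, -0.0149, 0.2091]
position: [0.5339, 0.0064, 0.1469]
ft_force: [0.5, -0.2, 0.3]
move tx ty tz [-3.9 -6.7 58.3] turn 0.05 | yaw 1.0 j [ 0.74  0.24 -0.89  1.84  0.21  1.16 -1.78] p [0.5339 0.0064 0.1469] F [ 0.5 -0.2  0.3] grip 0.4 0.0 t 66.75
side dimple px [334.32 195.81] world [0.6712 0.0887 0.0765]
top dimple px [249.9 163.9] world [0.6669 0.0867 0.0765]
```

```bash
for i in 1; do python3 -m crank '[{"tx":-2,"ty":-3,"tz":3,"turn":0},{"tx":-2,"ty":-6,"tz":3,"turn":0}]';python3 -m crank '[{"tx":0,"ty":-2,"tz":0,"turn":0},{"tx":0,"ty":-2,"tz":0,"turn":0}]'; python3 -m crank '[{"tx":0,"ty":-2,"tz":0,"turn":0},{"tx":0,"ty":-2,"tz":0,"turn":0}]'; python3 -m crank '[{"tx":0,"ty":-2,"tz":0,"turn":0},{"tx":0,"ty":-2,"tz":0,"turn":0}]'; python3 -m crank '[{"tx":0,"ty":-2,"tz":0,"turn":0},{"tx":0,"ty":-2,"tz":0,"turn":0}]'; done|grep -E "posi|ft_"; python3 meas.py .530 .013 | grep -E "side.*world"
```

```text
position: [0.5305, 0.0096, 0.1419]
ft_force: [-0.2, -0.3, -0.5]
position: [0.5308, 0.0119, 0.1423]
ft_force: [0.3, -0.2, -0.0]
position: [0.5308, 0.0139, 0.1423]
ft_force: [0.1, -0.5, -0.5]
position: [0.5308, 0.0159, 0.1422]
ft_force: [-0.6, 0.3, 0.6]
position: [0.5308, 0.0176, 0.1423]
ft_force: [-1.6, 0.3, 0.3]
side dimple px [334.55 195.83] world [0.6719 0.0885 0.0765]
```

```bash
for i in 1; do python3 -m crank '[{"tx":0,"ty":-2,"tz":0,"turn":0},{"tx":0,"ty":-2,"tz":0,"turn":0}]';python3 -m crank '[{"tx":0,"ty":-2,"tz":0,"turn":0},{"tx":0,"ty":-2,"tz":0,"turn":0}]'; python3 -m crank '[{"tx":0,"ty":-2,"tz":0,"turn":0},{"tx":0,"ty":-2,"tz":0,"turn":0}]'; python3 -m crank '[{"tx":0,"ty":-1.5,"tz":0,"turn":0},{"tx":0,"ty":-1.5,"tz":0,"turn":0}]'; done|grep -E "posi|ft_"; python3 meas.py .530 .013 | grep -E "side.*world"
```

```text
position: [0.5307, 0.0183, 0.1422]
ft_force: [0.9, -5.4, 0.6]
position: [0.5307, 0.0191, 0.1422]
ft_force: [0.3, -7.6, 0.4]
position: [0.5307, 0.0209, 0.1421]
ft_force: [-0.8, -7.4, 0.5]
position: [0.5307, 0.0223, 0.1421]
ft_force: [0.8, -7.2, -0.1]
side dimple px [334.09 195.05] world [0.6712 0.0929 0.0765]
```

Again the slide moved at about 7 N while the lever stood firm. I'll compare the lever's lean relative to the knob now with the clamped start picture, using the same method on both.

```bash
python3 -m crank '[{"tx":0,"ty":10,"tz":0,"turn":0},{"tx":0,"ty":25,"tz":0,"turn":0},{"tx":0,"ty":35,"tz":-40,"turn":0},{"tx":-10,"ty":85,"tz":-80,"turn":0},{"tx":-30,"ty":140,"tz":-120,"turn":0}]'|grep posi;python3 -m crank '[{"tx":-20,"ty":50,"tz":0,"turn":0},{"tx":-30,"ty":110,"tz":0,"turn":0},{"tx":-40,"ty":170,"tz":0,"turn":0},{"tx":-40,"ty":200,"tz":0,"turn":0},{"tx":-40,"ty":200,"tz":0,"turn":0}]'|grep posi
cat > cmp.py <<'E'
from h import *
def ana(n,frames,kx,ky):
    Q=[cloud(n,d) for im,d in frames]; D=[d for im,d in frames]
    def sel(x0,y0,rx,ry,z0,z1): return np.concatenate([P[(d>0)&(abs(P[...,0]-x0)<rx)&(abs(P[...,1]-y0)<ry)&(P[...,2]>z0)&(P[...,2]<z1)] for P,d in zip(Q,D)])
    k=sel(kx,ky,.03,.03,.094,.11); kc=np.median(k,0)
    l=sel(kx,ky-.11,.03,.05,.085,.16); t=l[l[:,2]>l[:,2].max()-.012]
    A=np.polyfit(l[:,2],l[:,1],1)
    print(n,"knob",kc.round(4),"tipmean-knob",(t.mean(0)-kc).round(4),len(t),"zmax",l[:,2].max().round(4),"slope",A[0].round(3),"mean y-knob",(l[:,1].mean()-kc[1]).round(4),len(l))
for n in("side","top"):
    ana(n,[(np.load(n+"0i.npy"),np.load(n+"0.npy"))],.488,.254)
    fr=[ctrl.get_image(n) for _ in range(2)]
    ana(n,fr,.530,.145)
    if n=="side":
        a=np.load("side0i.npy")[150:220,240:310];b=fr[0][0][160:230,250:320]
        cv2.imwrite("pics/cmp.png",np.hstack([cv2.resize(x,None,fx=5.6,fy=5.6,interpolation=2) for x in(a,b)])[...,::-1])
E
python3 cmp.py;python3 meas.py .5 .5|grep world
```

```text
position: [0.5057, -0.1077, 0.2576]
position: [0.4674, -0.3107, 0.2555]
side knob [0.485  0.2483 0.1001] tipmean-knob [ 0.0019 -0.1006  0.0307] 24 zmax 0.1373 slope 0.26 mean y-knob -0.1055 89
side knob [nan nan nan] tipmean-knob [nan nan nan] 4 zmax 0.1371 slope -0.748 mean y-knob nan 5
top knob [0.484  0.2523 0.1016] tipmean-knob [ 0.0017 -0.1034  0.0304] 22 zmax 0.1372 slope 0.367 mean y-knob -0.1074 40
top knob [0.5254 0.1406 0.1022] tipmean-knob [ 0.0019 -0.1013  0.033 ] 33 zmax 0.1424 slope 0.36 mean y-knob -0.1059 67
side dimple px [334.08 195.06] world [0.6712 0.0929 0.0765]
top dimple px [248.39 162.38] world [0.6723 0.0922 0.0765]
  return _methods._mean(a, axis=axis, dtype=dtype,
  ret = um.true_divide(
```

View pics/cmp.png

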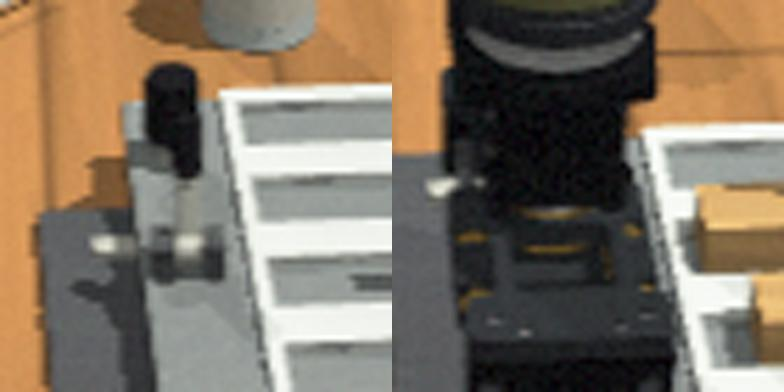

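The left half is the clamped start. The right half is hidden by the arm, but the top depth puts the lever tip at −0.101 m from the knob, against −0.103 m at the start, so it appears to be at its stop. I'll test the brake by correcting at the knob again.

```bash
python3 -m crank '[{"tx":14,"ty":-60,"tz":8,"turn":0},{"tx":28,"ty":-120,"tz":16,"turn":0},{"tx":40,"ty":-180,"tz":24,"turn":0},{"tx":50,"ty":-240,"tz":32,"turn":0},{"tx":60,"ty":-300,"tz":40,"turn":0}]'|grep posi; python3 -m crank '[{"tx":1,"ty":-60,"tz":0,"turn":0},{"tx":2,"ty":-120,"tz":0,"turn":0},{"tx":3,"ty":-180,"tz":0,"turn":0},{"tx":3,"ty":-198,"tz":0,"turn":0},{"tx":3,"ty":-198,"tz":0,"turn":0}]'|grep posi; python3 -c "
from h import *
to(.529,.188,.089,.9)"; python3 cmp.py 2>/dev/null
```

```text
position: [0.5241, -0.0044, 0.2164]
position: [0.5232, 0.1938, 0.2163]
move tx ty tz [  5.7   6.  127.3] turn 0.05 | yaw 1.1 j [ 0.47  0.27 -1.02  1.69  0.24  1.31 -2.14] p [0.5232 0.1938 0.2163] F [-0.  -0.2 -0.4] grip 0.9 0.0 t 72.5
side knob [0.485  0.2483 0.1001] tipmean-knob [ 0.0019 -0.1006  0.0307] 24 zmax 0.1373 slope 0.26 mean y-knob -0.1055 89
side knob [0.5268 0.1367 0.1004] tipmean-knob [ 0.0021 -0.1001  0.0307] 55 zmax 0.1375 slope 0.257 mean y-knob -0.1052 190
top knob [0.484  0.2523 0.1016] tipmean-knob [ 0.0017 -0.1034  0.0304] 22 zmax 0.1372 slope 0.367 mean y-knob -0.1074 40
top knob [0.5146 0.1466 0.101 ] tipmean-knob [ 0.0142 -0.1069  0.0341] 30 zmax 0.1427 slope 0.362 mean y-knob -0.1117 67
```

```bash
python3 -m crank '[{"tx":5,"ty":5,"tz":40,"turn":0},{"tx":5,"ty":5,"tz":90,"turn":0},{"tx":5,"ty":5,"tz":126,"turn":0},{"tx":5,"ty":5,"tz":126,"turn":0},{"tx":5,"ty":13,"tz":126,"turn":0}]'|grep -E "posi|ft_"; python3 -m crank '[{"tx":0,"ty":4,"tz":0,"turn":0},{"tx":0,"ty":7,"tz":0,"turn":0}]'|grep -E "posi|ft_";python3 -m crank '[{"tx":0,"ty":2,"tz":0,"turn":0},{"tx":0,"ty":3,"tz":0,"turn":0}]'|grep -E "posi|ft_";python3 -m crank '[{"tx":0,"ty":2,"tz":0,"turn":0},{"tx":0,"ty":2,"tz":0,"turn":0}]'|grep -E "posi|ft_"; python3 meas.py .5 .5|grep world
```

```text
position: [0.5303, 0.1787, 0.0918]
ft_force: [0.2, 0.4, -0.1]
position: [0.5304, 0.1709, 0.0915]
ft_force: [0.4, -0.6, 0.2]
position: [0.5299, 0.1693, 0.0909]
ft_force: [1.2, 1.7, 1.3]
position: [0.5299, 0.1691, 0.091]
ft_force: [1.7, 4.9, 2.9]
side dimple px [334.1  195.04] world [0.6712 0.093  0.0765]
top dimple px [248.38 162.41] world [0.6722 0.0922 0.0765]
```

```bash
for i in 1; do python3 -m crank '[{"tx":0,"ty":2,"tz":0,"turn":0},{"tx":0,"ty":2,"tz":0,"turn":0}]';python3 -m crank '[{"tx":0,"ty":2,"tz":0,"turn":0},{"tx":0,"ty":2,"tz":0,"turn":0}]'; done |grep -E "posi|ft_"; python3 meas.py .5 .5|grep world
```

```text
position: [0.5299, 0.1681, 0.0911]
ft_force: [2.8, 8.0, 1.2]
position: [0.5299, 0.1662, 0.0911]
ft_force: [1.5, 7.7, 2.0]
side dimple px [334.29 195.54] world [0.6714 0.0902 0.0765]
top dimple px [249.23 162.66] world [0.6714 0.0892 0.0765]
```

```bash
python3 -m crank '[{"tx":0,"ty":1,"tz":0,"turn":0},{"tx":0,"ty":1,"tz":0,"turn":0}]' |grep -E "posi|ft_"; python3 -m crank '[{"tx":0,"ty":-12,"tz":0,"turn":0},{"tx":0,"ty":-25,"tz":0,"turn":0},{"tx":0,"ty":-25,"tz":-50,"turn":0},{"tx":0,"ty":-25,"tz":-110,"turn":0},{"tx":-30,"ty":-25,"tz":-150,"turn":0}]'|grep -E "posi|ft_"; python3 -m crank '[{"tx":-30,"ty":0,"tz":-20,"turn":0},{"tx":-40,"ty":0,"tz":-40,"turn":0},{"tx":-40,"ty":0,"tz":-40,"turn":0}]'|grep -E "posi|ft_"; python3 meas.py .5 .5|grep -E "world|tip|top px"; python3 cmp.py 2>/dev/null; python3 - <<'E'
from h import *
for n in("side","top"):
    ctrl.get_image(n)
    for q in("glue_tin","plaster_bowl","rasp","pointer_tip"): print(n,q,[np.round(r["xyz"],3).tolist() for r in ctrl.mark_of(n,q)][:1])
E
```

```text
position: [0.5299, 0.1654, 0.0911]
ft_force: [0.7, 6.8, 2.2]
position: [0.5006, 0.1864, 0.2427]
ft_force: [0.7, -1.2, 0.5]
position: [0.4593, 0.1859, 0.2814]
ft_force: [0.8, -0.2, -1.1]
side dimple px [334.3  195.84] world [0.6711 0.0885 0.0765]
top dimple px [249.37 162.57] world [0.6717 0.0887 0.0765]
top px [251. 175.] c 632.1 83.8 LxW 106.1 39.6 ang 1.0 z 0.0776
top px [275. 174.] c 632.9 -3.2 LxW 69.6 35.7 ang 1.0 z 0.0776
top px [299. 175.] c 632.4 -88.3 LxW 51.9 35.5 ang 0.5 z 0.0774
pointer_tip [[0.6707, 0.0887, 0.1003]]
side knob [0.485  0.2483 0.1001] tipmean-knob [ 0.0019 -0.1006  0.0307] 24 zmax 0.1373 slope 0.26 mean y-knob -0.1055 89
side knob [0.5266 0.1335 0.1006] tipmean-knob [ 0.0024 -0.1007  0.0298] 57 zmax 0.1361 slope 0.247 mean y-knob -0.1055 186
top knob [0.484  0.2523 0.1016] tipmean-knob [ 0.0017 -0.1034  0.0304] 22 zmax 0.1372 slope 0.367 mean y-knob -0.1074 40
top knob [0.5392 0.1367 0.1035] tipmean-knob [-0.0109 -0.1012  0.0306] 35 zmax 0.14 slope 0.35 mean y-knob -0.105 66
side glue_tin [[0.564, 0.495, -0.003]]
side plaster_bowl [[0.676, -0.395, 0.003]]
side rasp [[0.344, 0.458, -0.002]]
side pointer_tip [[0.672, 0.089, 0.102]]
top glue_tin [[0.556, 0.492, 0.003]]
top plaster_bowl [[0.672, -0.394, -0.0]]
top rasp [[0.34, 0.465, 0.002]]
top pointer_tip [[0.67, 0.089, 0.099]]
```

```bash
python3 -c "
from bench import ctrl
print(ctrl.close_job())"
```

```text
the job is handed in; nothing more can be done
None
```

The job is handed in with blocks a, b and d (c was absent) flat in their troughs, the longest block's dimple about 1 mm from plumb under the pointer and the lever's lean matching the clamped start, but the brake did not hold as described: the carrier still slid at about 8 N with the lever there.

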